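# Turn the bottle caps over and release them

### The arm

A 7-joint arm with a two-finger parallel gripper is mounted at the origin on the work surface. World frame = base frame: x ahead of the robot, y to its left, z up, the work surface at z = 0. Lengths are in m, angles in degrees, forces in N, time in s.
With the tool pointing down it reaches from about 0.425 to 0.975 m from the base axis. Payload 16.7 kg.
Tool frame: the origin (TCP) lies on the front face of the gripper's body, between the roots of the fingers; the fingertips stand 73 mm ahead of it and the grasp point (between the pads) lies 54 mm ahead of it; z points along the fingers, y is the line along which they close (so a half turn about z gives the same grasp; the last joint's range is limited). The gripper opens to 85 mm and grips with 20 to 120 N. Pads are 22 mm wide; open, the fingers measure 114 mm over their backs; the gripper's body (76 mm by 85 mm) begins 54 mm behind the grasp point. The pads swing forward as they close: fully open they stand 13 mm farther back than shut.
Start: joints at [55.09, 24.414, 4.234, 92.017, -1.954, 63.644, -3.845], TCP at [0.3, -0.605, 0.304] pointing down, gripper open.
Joint ranges: [-163.25, 163.25], [-28.42, 122.38], [-70.27, 78.77], [12.13, 141.07], [-58.53, 238.53], [9.26, 117.41], [-156.51, 156.51]. Speed limits (degrees/s): [108.29, 108.29, 136.94, 136.94, 172.46, 172.46, 172.46].

### API

Orientations are given as a 3x3 rotation matrix whose columns are the frame's x, y, z axes.
In Python, from cell import robot gives the robot as it stands.
- The arm moves only by the tool tcp_steps, called after ">>>" as name(argument=value, ...) on one line, values as JSON. Schema: {"type":"object","properties":{"rows":{"type":"string"},"jaw":{"type":"number"},"grip_n":{"type":"number"},"only":{"type":"string"},"quiet":{"type":"boolean"},"lines":{"type":"string"}},"required":["rows"],"additionalProperties":false}. rows is a string of 1 to 10 rows, one to a line, with the numbers parted by commas; each row has 6 numbers: dx, dy, dz in shares of the most that a row can go, 1 being 50 mm, then a rotation vector rx, ry, rz in fractions of the full range, 1 being pi/2 rad; each row shifts and turns the commanded pose from where the row before left it, along the tool's axes as they then stand; what a row does not reach is not made up. A row lasts 1/10 s, in which the tool goes at most 0.05 m and 8.59 degrees, less where a joint would pass 70% of its speed; a pose out of reach is approached as far as the arm can. jaw is the opening from 0.0 (shut) to 1.0 (fully open), set as the call begins (left out keeps the last). The fingers move at their own pace and stop on an object; grip_n is the grip in N (left out, the last holds). Time passes only in rows, so rows that do not move let the fingers close. The tool returns the time, the measured TCP pose, the force, the opening and the grip force at its end. only (a regular expression) keeps the lines of the reply that match it, lines (a string "A,B") keeps lines A to B, and quiet returns only ok. A shift or turn number past 1, either way, is cut back to 1. Input that does not fit is refused with a message, and nothing moves.
- robot.sense(): the state, without advancing time (a new reading comes with each control period).
- robot.camera(name): name is "side" or "top" or "wrist"; returns a dict with "frame" (384x512x3 uint8, red, green, blue), "fx", "fy", "cx", "cy" (pixels), "T" (4x4, takes a point from camera to world coordinates); the wrist camera has in their place "T_tool_cam" (4x4, takes a point from camera to tool coordinates, whose origin is the TCP and whose axes are the flange's). Camera axes: x right, y down, z forward; pixel columns grow to the right and rows downward; lengths in m; the calibration is good to about 2 mm. A picture is of the moment at which its call begins: read the wrist's pose just before it. There is no depth.
- robot.job_done(): hands the job in; it is judged then, once.
The state is a dict: "time": time; "q": joint angles; "dq": joint speeds; "joint_efforts": joint torques, N m; "ee_pos": TCP position; "tool_rot": TCP orientation; "wrist_force": force on the tool from outside, world axes, zero at the start; "torque": the same for the moment, N m; "opening": opening from 0.0 (shut) to 1.0 (fully open); "grasp_force": force on a finger pad.
Only numpy, scipy, OpenCV 4.12 (cv2) and the standard library are available. Lean on these libraries where they do the work, as an engineer would, in place of code of your own. Each camera call takes 0.05 s, during which the arm holds its last target. There are 200 camera calls.

### The job

Drop every bottle cap from the cardboard sheet, hollow side up as it lies, on to the turner's ramp so that it slides through the twisted guide and queues behind the gate closed side up. When all are queued, press the treadle right down to its stop until they have all run out into the tray, every cap lying in the tray closed side up. Then prove the lane is empty: take the gauge rod from its holder and drop it down the gauge tube until it bottoms out, and leave it there; do not disturb the jar, the can or the carton.

Things in the scene. Friction and masses are not known exactly. Their poses are not given: they have to be found in the camera images.
- station: fixed grey bench cap turner, base 130 x 545 x 6 mm. Origin under the base; x away from the treadle's side, y along the guide towards its high end, z up. A guide of six polished rods slopes down at 35 degrees towards -y from the feed ramp, twists half over (y 0.13 to 0.00), then is a straight lane (y 0.00 to -0.14, room for five caps in file) ending at a gate, then the tray
- feed_point (a point): middle of the feed ramp's surface, 0.27 m high. Ramp 78 mm wide, falling 35 degrees to station -y; 16 mm side walls narrowing from 60 to 37 mm apart; 22 mm back wall 30 mm uphill. A cap let go level with its centre 30 mm above here, fingers closing along station x, clears the walls, slides through by itself in about a second and ends in the lane closed side up
- treadle (a joint): hinge of the sprung treadle (rad): 0 up, 0.32 at its stop; a press of about 3 N starts it and about 9 N at the pad holds it at the stop; it springs back. Its rear arm lifts the gate: near the stop the gate is clear and the queued caps run out into the tray in about a second
- treadle_pad (a point): middle of the black treadle plate's top (75 x 66 mm), on the robot's side of the station, 92 mm high at rest, 80 mm from the hinge (which lies on its +x side, axis along station y); it sinks 25 mm to the stop
- lane_end (a point): middle of the lane at the gate, 72 mm above the base's underside
- tray_floor (a point): middle of the floor of the open tray beyond the gate: slippery floor, 25 mm high here and sloping 9 degrees down to station -y, inside 118 (station x) by 198 mm (y, -0.176 to -0.374), walls reaching 58 mm above the bench
- rod: upright steel gauge rod, 10 mm diameter, with a black round head 22 mm across and 22 mm high at its top; 150 mm long in all, 60 g. Origin at the centre of its lower end, z up along the rod. A brass ring 110 mm above the lower end comes level with the gauge tube's rim when the rod is fully down
- holder: fixed black rod holder, foot 52 mm across, tube 55 mm high, 13 mm bore, inner floor 8 mm up; the rod stands loosely in it. Origin at the underside
- gauge_mouth (a point): centre of the rim of the brass gauge tube, 147 mm high, upright over the lane just above the gate; bore 14 mm, flared to 22 mm at the rim. Below it the rod passes between the lane's rods (only when no cap is there) into a blind socket, flared to 30 mm at its top and 18 mm wide at its floor
- gauge_bottom (a point): floor of the blind socket under the gauge tube, 110 mm below its rim: where the rod's lower end comes to rest
- sheet: cardboard sheet 260 x 150 x 4 mm, fixed, on which the caps lie; origin at the underside
- jar: bystander: closed glass jar 76 mm across, 85 mm high; origin under its centre
- tin: bystander: drinks can 66 mm across, 115 mm high; origin under its centre
- carton: bystander: cardboard carton 100 x 140 x 60 mm; origin under its centre
- cap0: brass bottle cap, a disc 32 mm across, 10 mm thick, 15 g; one face closed and plain, the other hollow (3 mm recess, white liner). Origin at its centre; z points out of the hollow face. Starts hollow side up on the cardboard sheet. Three to five caps are present (an absent one reads None). Grip it across its rim
- cap1: brass bottle cap, a disc 32 mm across, 10 mm thick, 15 g; one face closed and plain, the other hollow (3 mm recess, white liner). Origin at its centre; z points out of the hollow face. Starts hollow side up on the cardboard sheet. Three to five caps are present (an absent one reads None). Grip it across its rim
- cap2: brass bottle cap, a disc 32 mm across, 10 mm thick, 15 g; one face closed and plain, the other hollow (3 mm recess, white liner). Origin at its centre; z points out of the hollow face. Starts hollow side up on the cardboard sheet. Three to five caps are present (an absent one reads None). Grip it across its rim
- cap3: brass bottle cap, a disc 32 mm across, 10 mm thick, 15 g; one face closed and plain, the other hollow (3 mm recess, white liner). Origin at its centre; z points out of the hollow face. Starts hollow side up on the cardboard sheet. Three to five caps are present (an absent one reads None). Grip it across its rim
- cap4: brass bottle cap, a disc 32 mm across, 10 mm thick, 15 g; one face closed and plain, the other hollow (3 mm recess, white liner). Origin at its centre; z points out of the hollow face. Starts hollow side up on the cardboard sheet. Three to five caps are present (an absent one reads None). Grip it across its rim

How it is judged (in metres and radians):
On the way, in this order (a step that is already met when the one before it is completed fails the run):
1. every cap has gone through the twist and lies closed side up in the lane behind the gate (or already in the tray) (((y of cap0 in the frame of station between -0.145 and 0 m and x of cap0 in the frame of station between -0.02 and 0.02 m and z of cap0 in the frame of station above 0.055 m and angle between cap0's own z axis and vertical above 2.2 rad) or (y of cap0 in the frame of station between -0.375 and -0.176 m and x of cap0 in the frame of station between -0.06 and 0.06 m and height (world z) of cap0 below 0.065 m and angle between cap0's own z axis and vertical above 2.6 rad)) and ((y of cap1 in the frame of station between -0.145 and 0 m and x of cap1 in the frame of station between -0.02 and 0.02 m and z of cap1 in the frame of station above 0.055 m and angle between cap1's own z axis and vertical above 2.2 rad) or (y of cap1 in the frame of station between -0.375 and -0.176 m and x of cap1 in the frame of station between -0.06 and 0.06 m and height (world z) of cap1 below 0.065 m and angle between cap1's own z axis and vertical above 2.6 rad)) and ((y of cap2 in the frame of station between -0.145 and 0 m and x of cap2 in the frame of station between -0.02 and 0.02 m and z of cap2 in the frame of station above 0.055 m and angle between cap2's own z axis and vertical above 2.2 rad) or (y of cap2 in the frame of station between -0.375 and -0.176 m and x of cap2 in the frame of station between -0.06 and 0.06 m and height (world z) of cap2 below 0.065 m and angle between cap2's own z axis and vertical above 2.6 rad)) and ((y of cap3 in the frame of station between -0.145 and 0 m and x of cap3 in the frame of station between -0.02 and 0.02 m and z of cap3 in the frame of station above 0.055 m and angle between cap3's own z axis and vertical above 2.2 rad) or (y of cap3 in the frame of station between -0.375 and -0.176 m and x of cap3 in the frame of station between -0.06 and 0.06 m and height (world z) of cap3 below 0.065 m and angle between cap3's own z axis and vertical above 2.6 rad)) and ((y of cap4 in the frame of station between -0.145 and 0 m and x of cap4 in the frame of station between -0.02 and 0.02 m and z of cap4 in the frame of station above 0.055 m and angle between cap4's own z axis and vertical above 2.2 rad) or (y of cap4 in the frame of station between -0.375 and -0.176 m and x of cap4 in the frame of station between -0.06 and 0.06 m and height (world z) of cap4 below 0.065 m and angle between cap4's own z axis and vertical above 2.6 rad))), for 0.2 s.
2. the treadle is pressed down to its stop (value of joint treadle above 0.295 rad), for 0.2 s.
3. with every cap in the tray, the gauge rod stands at the bottom of the gauge tube (distance between rod and gauge_bottom below 0.007 m and angle between rod's own z axis and vertical below 0.12 rad and y of cap0 in the frame of station between -0.375 and -0.176 m and x of cap0 in the frame of station between -0.06 and 0.06 m and height (world z) of each of cap0, cap1, cap2, cap3, cap4 below 0.065 m and angle between each of cap0, cap1, cap2, cap3, cap4's own z axis and vertical above 2.6 rad and y of cap1 in the frame of station between -0.375 and -0.176 m and x of cap1 in the frame of station between -0.06 and 0.06 m and y of cap2 in the frame of station between -0.375 and -0.176 m and x of cap2 in the frame of station between -0.06 and 0.06 m and y of cap3 in the frame of station between -0.375 and -0.176 m and x of cap3 in the frame of station between -0.06 and 0.06 m and y of cap4 in the frame of station between -0.375 and -0.176 m and x of cap4 in the frame of station between -0.06 and 0.06 m), for 0.2 s.
At the end, for the whole second after the job is handed in: every cap lies at rest inside the tray, closed side up (within 30 degrees); the gauge rod stands in the gauge tube with its lower end within 7 mm of the socket's floor; the treadle is back up (all of step 3 and linear speed of each of cap0, cap1, cap2, cap3, cap4, rod below 0.03 m/s and value of joint treadle below 0.05 rad); the robot touches nothing.
It fails at once if the jar, the can or the carton is moved by more than 30 mm (distance of any of jar, tin, carton from where it was at the start of the episode above 0.03 m).
Of cap0, cap1, cap2, cap3, cap4 only 3 to 5 are there at a start; the rules pass over those that are not, and their reading is None.
At some moment in a run one of cap0, cap1, cap2, cap3, cap4 may be knocked a few centimetres aside while the robot is not near it.
It also fails if it takes over 210 s, if anything falls off the work surface, if the arm or the gripper's body presses on something with over 40 N, if the wrist force passes 120 N, or if a joint passes its speed limit or range.

## Working session

There is one attempt and no reset: what is moved stays moved. The work goes in short steps, Python scripts to look and compute and a tool call to move; the robot and the scene stay as the last step left them, time stands still between calls to the robot, and variables do not carry over. Pictures are saved under pics/ and viewed, at most 17 in all, crops included, and the job is handed in when it is done.

```bash
ls; mkdir -p pics
```

Create h.py:
```python
import numpy as np, cv2
from cell import robot
def shot(n):
    s=robot.sense(); c=robot.camera(n)
    T=np.array(c["T"]) if "T" in c else None
    if T is None:
        W=np.eye(4);W[:3,:3]=s["tool_rot"];W[:3,3]=s["ee_pos"];T=W@np.array(c["T_tool_cam"])
    c["W"]=T;return c
def ray(c,u,v):
    d=np.array([(u-c["cx"])/c["fx"],(v-c["cy"])/c["fy"],1.]);return c["W"][:3,3],c["W"][:3,:3]@d
def plane(c,u,v,z):
    o,d=ray(c,u,v);return o+d*(z-o[2])/d[2]
def tri(*obs):
    A=np.zeros((3,3));b=np.zeros(3);R=[]
    for c,u,v in obs:
        o,d=ray(c,u,v);d=d/np.linalg.norm(d);P=np.eye(3)-np.outer(d,d);A+=P;b+=P@o;R.append((o,P))
    x=np.linalg.solve(A,b);return x,[float(np.linalg.norm(P@(x-o))) for o,P in R]
def proj(c,p):
    q=np.linalg.inv(c["W"])@np.r_[p,1];return c["fx"]*q[0]/q[2]+c["cx"],c["fy"]*q[1]/q[2]+c["cy"]
def save(c,f,scale=1.5,crop=None):
    im=c["frame"][:,:,::-1]
    if crop: im=im[crop[1]:crop[3],crop[0]:crop[2]]
    cv2.imwrite("pics/"+f,cv2.resize(im,None,fx=scale,fy=scale,interpolation=cv2.INTER_CUBIC))
```

Run:
```python
from h import *
s=robot.sense();print(s)
for n in("top","side"):
    c=shot(n);save(c,n+"0.png");print(n,c["fx"],c["cx"],c["cy"],c["W"].round(3).tolist())
    np.savez("pics/"+n+"0.npz",frame=c["frame"],W=c["W"],k=[c["fx"],c["fy"],c["cx"],c["cy"]])
```

```text
cell.py
pics
{'time': 0.0, 'q': array([55.08992406, 24.45124222,  4.22997798, 92.0518786 , -1.95340559,
       63.64385365, -3.84362081]), 'dq': array([-0.06842602,  0.04869882, -0.02167595, -0.02516673,  0.03368384,
        0.02335245,  0.13950137]), 'joint_efforts': array([-1.15515952e-03, -9.49842453e+01,  3.75962332e+00, -4.63515401e+01,
        1.90648867e-02,  1.02913383e-02, -5.74175510e-05]), 'ee_pos': array([ 0.29939375, -0.60461935,  0.30319409]), 'tool_rot': array([[ 8.96139068e-01,  4.43772837e-01, -6.62963640e-04],
       [ 4.43773322e-01, -8.96138366e-01,  1.12579750e-03],
       [-9.45088036e-05, -1.30307670e-03, -9.99999147e-01]]), 'wrist_force': array([-0.04107209,  0.06362101,  0.14914165]), 'torque': array([ 0.02850149,  0.00105422, -0.02460542]), 'grasp_force': 0.0, 'opening': 0.9986587762278787}
top 430.8037101093162 258.6965626006807 194.6336970499379 [[-0.023, -0.98, 0.2, 0.336], [-1.0, 0.022, -0.005, 0.084], [0.001, -0.2, -0.98, 1.323], [0.0, 0.0, 0.0, 1.0]]
side 405.351460512628 254.2635775577149 194.32131708906857 [[-0.989, -0.101, 0.108, 0.439], [-0.148, 0.695, -0.703, 0.848], [-0.004, -0.712, -0.702, 0.989], [0.0, 0.0, 0.0, 1.0]]
```

View pics/top0.png

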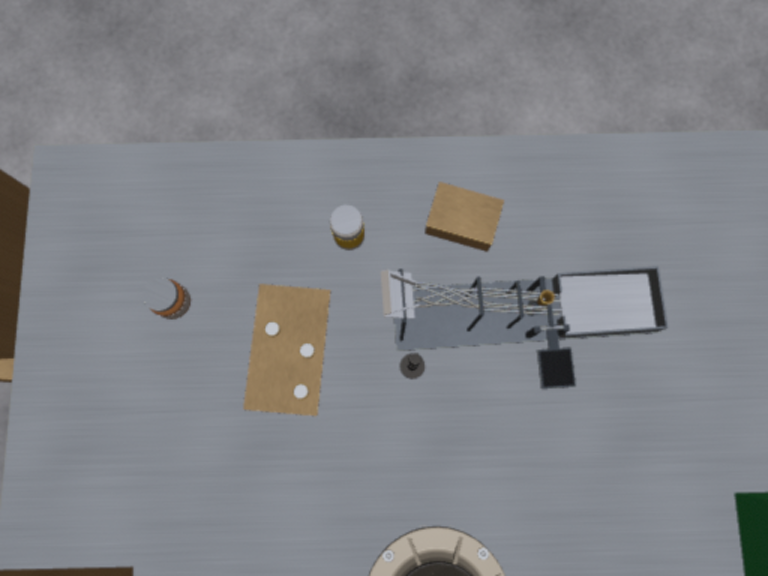

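View pics/side0.png

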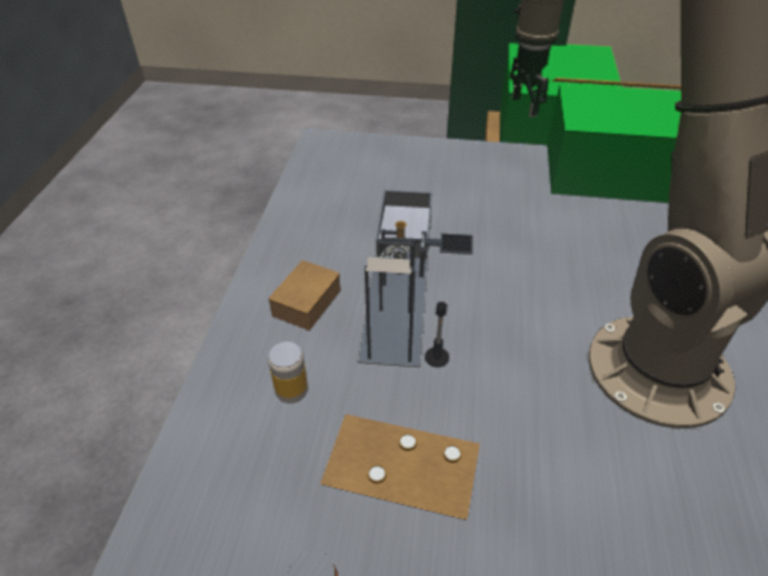

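The two views show three caps with white liners on the sheet: top view at about (272,328), (307,350), (300,391). They also show the ramp at (397,294), the brass tube at (546,298), the black pad at (556,368) and the rod at (412,362). Next I measure these by colour blobs in both views.

Add to h.py:
```python
def load(n):
    d=np.load("pics/"+n+"0.npz");k=d["k"];return dict(frame=d["frame"],W=d["W"],fx=k[0],fy=k[1],cx=k[2],cy=k[3])
def blobs(c,lo,hi,roi,amin=8):
    hsv=cv2.cvtColor(c["frame"],cv2.COLOR_RGB2HSV);m=cv2.inRange(hsv,lo,hi)
    z=np.zeros_like(m);x0,y0,x1,y1=roi;z[y0:y1,x0:x1]=m[y0:y1,x0:x1]
    n,_,st,ce=cv2.connectedComponentsWithStats(z)
    return [(ce[i].round(1).tolist(),st[i].tolist()) for i in range(1,n) if st[i][4]>=amin]
```

Run:
```python
from h import *
t,s=load("top"),load("side")
W=((0,0,150),(180,60,255))
ct=blobs(t,*W,(160,185,222,280));cs=blobs(s,*W,(215,280,320,345))
print("caps t",ct,"\n s",cs)
for a,_ in ct:
    print(plane(t,*a,.014).round(4),[tri((t,*a),(s,*b))[0].round(3).tolist()+[round(tri((t,*a),(s,*b))[1][0],4)] for b,_ in cs])
B=((10,90,40),(30,255,255))
bt,bs=blobs(t,*B,(350,185,380,210)),blobs(s,*B,(255,140,280,165));print("brass",bt,bs)
if bt and bs: print(tri((t,*bt[0][0]),(s,*bs[0][0])))
K=((0,0,0),(180,255,55))
print("black t pad",blobs(t,*K,(350,225,390,265)),"\n s",blobs(s,*K,(280,150,320,175)))
print("black t rod",blobs(t,*K,(262,228,290,256)),"\n s",blobs(s,*K,(280,195,305,250)))
print("tray t",blobs(t,*W,(365,175,445,230),50),"s",blobs(s,*W,(250,125,295,165),50))
print("ramp t",blobs(t,*W,(250,175,285,215),20),"s",blobs(s,*W,(235,165,285,190),20))
im1=cv2.resize(t["frame"][170:265,245:450,::-1],None,fx=3.9,fy=3.9,interpolation=2)
cv2.imwrite("pics/tcrop.png",im1)
cv2.imwrite("pics/scrop.png",cv2.resize(s["frame"][120:250,230:330,::-1],None,fx=4.5,fy=4.5,interpolation=2))
```

```text
caps t [([180.9, 218.5], [177, 214, 9, 10, 72]), ([204.2, 232.9], [200, 229, 10, 9, 73]), ([200.0, 260.5], [196, 256, 9, 10, 76])] 
 s [([271.5, 293.7], [267, 290, 10, 9, 71]), ([301.2, 301.3], [296, 297, 11, 9, 74]), ([250.7, 315.0], [246, 311, 11, 9, 82])]
[0.5334 0.3176 0.014 ] [[0.5, 0.303, 0.108, 0.0193], [0.461, 0.31, 0.124, 0.0564], [0.533, 0.318, 0.01, 0.0009]]
[0.4875 0.246  0.014 ] [[0.487, 0.247, 0.011, 0.0013], [0.445, 0.253, 0.021, 0.0426], [0.522, 0.26, -0.101, 0.0208]]
[0.4046 0.2584 0.014 ] [[0.444, 0.257, 0.025, 0.0403], [0.404, 0.259, 0.012, 0.0008], [0.474, 0.274, -0.068, 0.0653]]
brass [([363.7, 198.1], [358, 194, 12, 9, 71])] [([266.6, 152.0], [264, 148, 6, 10, 43])]
(array([ 0.56129674, -0.21774031,  0.13114029]), [0.0009013494020923408, 0.0009013494020922553])
black t pad [([370.7, 245.0], [360, 233, 23, 25, 476])] 
 s [([303.9, 161.6], [295, 157, 19, 10, 181]), ([281.5, 170.0], [280, 167, 4, 8, 22])]
black t rod [([274.8, 243.8], [271, 241, 9, 6, 31])] 
 s [([293.7, 205.9], [291, 202, 6, 9, 42]), ([290.9, 236.7], [284, 227, 15, 17, 157])]
tray t [([404.0, 201.5], [370, 183, 67, 39, 2142])] s [([271.1, 146.3], [254, 138, 32, 21, 471])]
ramp t [([264.6, 196.0], [254, 179, 25, 33, 520])] s [([258.3, 176.4], [245, 171, 29, 11, 247])]
```

View pics/tcrop.png

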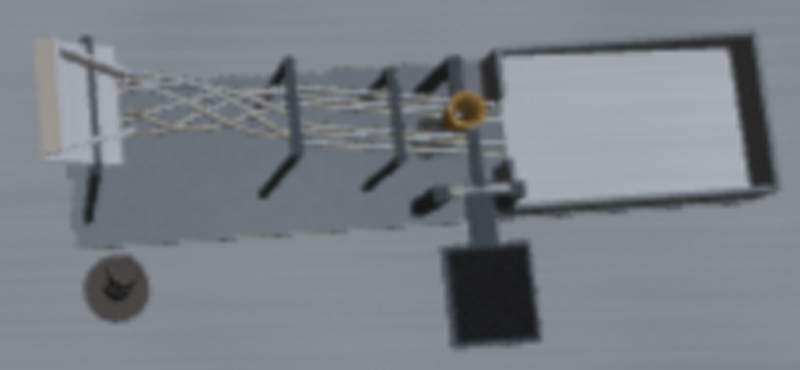

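View pics/scrop.png

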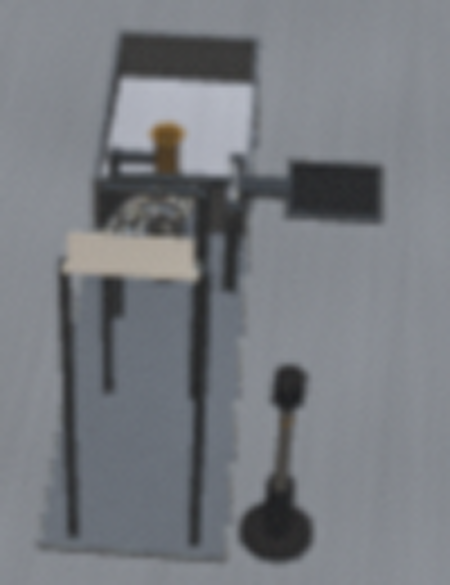

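The crops show the brass rim at top (466,107) and side (168,129), the ramp's back-wall top edge at side (68,233) to (195,238), and the rod head at side (290,385). Triangulating these now.

Run:
```python
from h import *
t,s=load("top"),load("side")
T=lambda x,y:(t,245+(x+.5)/3.9-.5,170+(y+.5)/3.9-.5)
S=lambda x,y:(s,230+(x+.5)/4.5-.5,120+(y+.5)/4.5-.5)
f=lambda n,a,b:print(n,tri(a,b)[0].round(4),np.round(tri(a,b)[1],4))
f("rim",T(466,107),S(168,129))
f("wall left edge hi",T(37,40),S(68,233));f("wall right edge hi",T(58,40),S(68,233));f("wall left lowedge",T(37,40),S(66,270))
f("wall R lo",T(60,161),S(193,238));f("wall L lo top",T(40,161),S(193,238));f("wall L lo bot",T(40,161),S(197,277))
f("pad c",(t,370.7,245),S(335,190))
f("rodhead top",T(119,283),S(290,372))
P=lambda x,y,z:plane(*T(x,y),z).round(4)
a,b=P(80,247,.006),P(445,233,.006);print("base edge",a,b,np.degrees(np.arctan2(-(a-b)[0],(a-b)[1])))
p=[P(443,247,.092),P(526,241,.092),P(540,342,.092),P(452,346,.092)];print("pad",p)
q=[P(497,52,.03),P(730,46,.03),P(750,188,.02),P(508,206,.03)];print("tray",q)
for u,v in((497,48),(752,35),(775,190),(505,212)):print("tray rim",P(u,v,.058))
print("holder",P(116,288,.03))
```

```text
rim [ 0.5603 -0.2143  0.1499] [0.0012 0.0012]
wall left edge hi [0.5797 0.0891 0.309 ] [0.0004 0.0004]
wall right edge hi [0.5822 0.076  0.2973] [0.0004 0.0004]
wall left lowedge [0.5838 0.0893 0.2814] [0.002 0.002]
wall R lo [0.5074 0.0764 0.3023] [0.0033 0.0033]
wall L lo top [0.5061 0.0887 0.3132] [0.0035 0.0035]
wall L lo bot [0.5068 0.089  0.2852] [0.0004 0.0004]
pad c [ 0.4329 -0.2397  0.0852] [0.0008 0.0008]
rodhead top [0.4454 0.0365 0.162 ] [0.0044 0.0044]
base edge [0.484  0.0603 0.006 ] [ 0.4886 -0.2273  0.006 ] 0.9163355853385862
pad [array([ 0.4684, -0.2048,  0.092 ]), array([ 0.4714, -0.2661,  0.092 ]), array([ 0.3977, -0.2705,  0.092 ]), array([ 0.3962, -0.2064,  0.092 ])]
tray [array([ 0.6283, -0.2726,  0.03  ]), array([ 0.629 , -0.4572,  0.03  ]), array([ 0.5169, -0.4653,  0.02  ]), array([ 0.5057, -0.2719,  0.03  ])]
tray rim [ 0.6251 -0.2651  0.058 ]
tray rim [ 0.631  -0.4634  0.058 ]
tray rim [ 0.5097 -0.4681  0.058 ]
tray rim [ 0.4975 -0.2616  0.058 ]
holder [0.4492 0.0339 0.03  ]
```

The heights agree with the text: rim 0.150, wall top 0.31, pad 0.085–0.092. The station yaw is about 1°. I turn the tool so its y axis lies along station x, then fly toward the ramp for a wrist view.

The rows are not in the units I measure in: shifts go in shares of 50 mm and turns go in shares of pi/2 rad. I convert before sending: -8.08 degrees / 90 = -0.0898.

>>> tcp_steps(rows="0,0,0,0,0,-0.0898\n0,0,0,0,0,-0.0898\n0,0,0,0,0,-0.0898\n0,0,0,0,0,-0.0898\n0,0,0,0,0,-0.0898\n0,0,0,0,0,-0.0898\n0,0,0,0,0,-0.0898\n0,0,0,0,0,-0.0898", jaw=1.0)

```text
time: 0.9
ee_pos: [0.2994, -0.6047, 0.3035]
tool_rot: [[-0.023, 1.0, -0.0], [1.0, 0.023, 0.001], [0.001, -0.0, -1.0]]
wrist_force: [-0.3, -0.3, -0.8]
opening: 1.001
grasp_force: 0.0
```

>>> tcp_steps(rows="0.4,0.9,-0.2,0,0,0\n0.4,0.9,-0.4,0,0,0\n0.6,0.8,-0.4,0,0,0\n0.6,0.8,-0.4,0,0,0\n0.9,0.4,-0.4,0,0,0\n0.9,0.4,-0.4,0,0,0\n0.9,0,-0.4,0,0,0\n0.9,0,-0.4,0,0,0\n0.9,0,0,0,0,0\n0.9,0,0,0,0,0")

```text
time: 1.9
ee_pos: [0.4921, -0.2406, 0.4479]
tool_rot: [[-0.017, 1.0, 0.001], [1.0, 0.017, -0.0], [-0.0, 0.001, -1.0]]
wrist_force: [1.7, -0.9, 0.4]
opening: 1.004
grasp_force: 0.0
```

>>> tcp_steps(rows="0.9,0,0,0,0,0\n0.9,0,0,0,0,0\n0.9,0,0,0,0,0\n0.9,0,0,0,0,0\n0.6,0,0,0,0,0")

```text
time: 2.4
ee_pos: [0.4882, -0.0293, 0.4475]
tool_rot: [[-0.019, 1.0, 0.0], [1.0, 0.019, 0.0], [0.0, 0.0, -1.0]]
wrist_force: [0.5, 0.1, -0.9]
opening: 0.997
grasp_force: 0.0
```

Run:
```python
from h import *
c=shot("wrist");save(c,"w1.png")
np.savez("pics/w10.npz",frame=c["frame"],W=c["W"],k=[c["fx"],c["fy"],c["cx"],c["cy"]])
print(c["W"].round(3).tolist(),c["fx"])
for n,p in dict(feed=(.545,.053,.27),rim=(.5603,-.2143,.147),rod=(.446,.035,.158),pad=(.433,-.237,.092)).items(): print(n,np.round(proj(c,p),1))
```

```text
[[1.0, 0.018, 0.006, 0.487], [0.019, -0.944, -0.329, 0.055], [-0.0, 0.329, -0.944, 0.518], [0.0, 0.0, 0.0, 1.0]] 304.4873486859116
feed [326.   85.8]
rim [298.5 280.3]
rod [214.8  99.5]
pad [214.8 270.1]
```

View pics/w1.png

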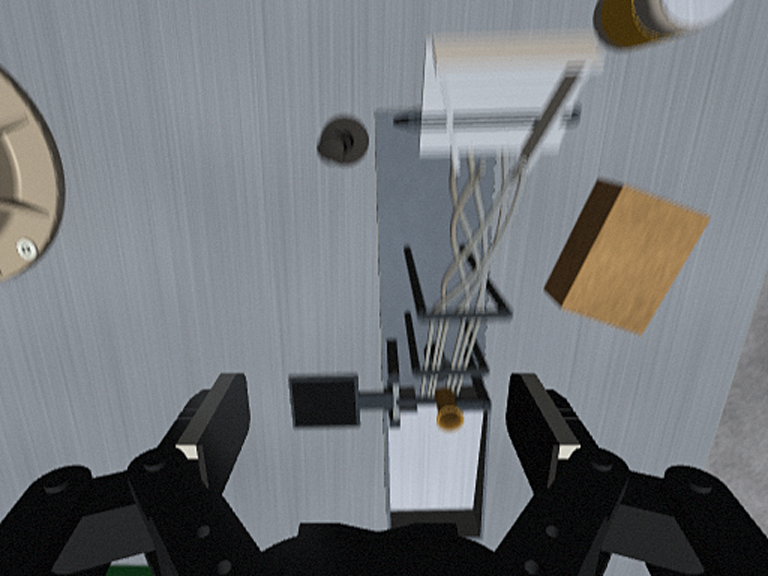

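The wrist view shows the ramp top-right with its cream wall at (430–600, 35–65), the brass rim at (451,417), and the rod head at (343,140). It is slightly motion-blurred, so I take two views at rest.

To row units: -0.03 m is -0.6.

>>> tcp_steps(rows="-0.6,0.6,0,0,0,0\n-0.6,0.6,0,0,0,0\n0,0,0,0,0,0\n0,0,0,0,0,0\n0,0,0,0,0,0")

```text
time: 2.95
ee_pos: [0.5494, -0.0909, 0.4473]
tool_rot: [[-0.018, 1.0, -0.0], [1.0, 0.018, 0.0], [0.0, -0.0, -1.0]]
wrist_force: [-0.1, -0.4, 0.0]
opening: 1.003
grasp_force: 0.0
```

Add to h.py:
```python
def keep(c,n): np.savez("pics/"+n+"0.npz",frame=c["frame"],W=c["W"],k=[c["fx"],c["fy"],c["cx"],c["cy"]])
```

```bash
python3 -c "
from h import *
c=shot('wrist');keep(c,'wa')"
```

>>> tcp_steps(rows="0.8,0,0,0,0,0\n0.8,0,0,0,0,0\n0.4,0,0,0,0,0\n0,0,0,0,0,0\n0,0,0,0,0,0\n0,0,0,0,0,0")

```text
time: 3.6
ee_pos: [0.5479, 0.0078, 0.4476]
tool_rot: [[-0.016, 1.0, 0.0], [1.0, 0.016, -0.0], [-0.0, 0.0, -1.0]]
wrist_force: [0.1, -0.6, -0.2]
opening: 0.999
grasp_force: 0.0
```

Run:
```python
from h import *
c=shot('wrist');keep(c,'wb');a=load('wa')
A=cv2.resize(a["frame"][30:230,190:400,::-1],(420*19//10,400*19//10),interpolation=2)[:600]
p=[proj(x,(.545,.053,.27)) for x in(a,c)];print(p)
ims=[]
for x,q in zip((a,c),p):
    u,v=int(q[0])-65,max(0,int(q[1])-60);print(u,v);ims.append(cv2.resize(x["frame"][v:v+130,u:u+130,::-1],(390,390),interpolation=2))
cv2.imwrite("pics/ramp.png",np.hstack(ims))
B=((10,90,40),(30,255,255))
q=proj(a,(.5603,-.2143,.147));print("rim",q,blobs(a,*B,(int(q[0])-15,int(q[1])-20,int(q[0])+15,int(q[1])+15)))
```

```text
[(np.float64(247.6803080198603), np.float64(-8.193994778335565)), (np.float64(247.77886245827324), np.float64(132.4208536129129))]
182 0
182 72
rim (np.float64(257.36535174793914), np.float64(241.88349465754894)) [([258.5, 238.4], [250, 223, 19, 29, 395])]
```

View pics/ramp.png

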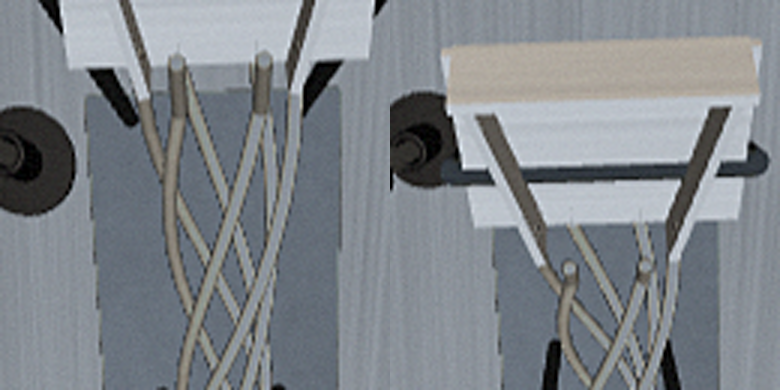

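The right panel shows the back wall's inner foot line from (60,107) to (367,100) and the ramp's lower edge from (80,228) to (348,218).

Run:
```python
from h import *
a,b,t,s=load('wa'),load('wb'),load("top"),load("side")
Q=lambda x,y:(b,182+(x+.5)/3-.5,72+(y+.5)/3-.5)
QA=lambda x,y:(a,182+(x+.5)/3-.5,0+(y+.5)/3-.5)
for z in(.287,):print("foot",[plane(*Q(*p),z).round(4) for p in((60,107),(367,100))])
print("walltop",[plane(*Q(*p),.309).round(4) for p in((55,46),(368,38))])
print("side wall bottoms tri",[tri(Q(*p),QA(*q))[0].round(4) for p,q in(((80,228),(70,67)),((348,218),(370,60)),((179,268),(177,62)),((255,267),(262,60)))])
B=((10,90,40),(30,255,255))
# rim: brightest ring: ellipse of upper (top) end = lowest row part in wrist view
for n,c in(("wa",a),):
    q=proj(c,(.5603,-.2143,.147));u,v=int(q[0])-30,int(q[1])-35
    i1=cv2.resize(c["frame"][v:v+70,u:u+60,::-1],None,fx=5,fy=5,interpolation=2);print(u,v)
r=(b["frame"][:,:,::-1]);q=proj(b,(.446,.035,.158));u,v=int(q[0])-35,int(q[1])-35;print("rod",u,v)
i2=cv2.resize(r[v:v+70,u:u+60],None,fx=5,fy=5,interpolation=2)
cv2.imwrite("pics/rimrod.png",np.hstack([i1,i2]))
```

```text
foot [array([0.511 , 0.0735, 0.287 ]), array([0.5862, 0.0764, 0.287 ])]
walltop [array([0.5139, 0.0881, 0.309 ]), array([0.5818, 0.0908, 0.309 ])]
side wall bottoms tri [array([0.5111, 0.0364, 0.2528]), array([0.5896, 0.0399, 0.2493]), array([0.5405, 0.0327, 0.2841]), array([0.5601, 0.0334, 0.2845])]
227 206
rod 129 96
```

View pics/rimrod.png

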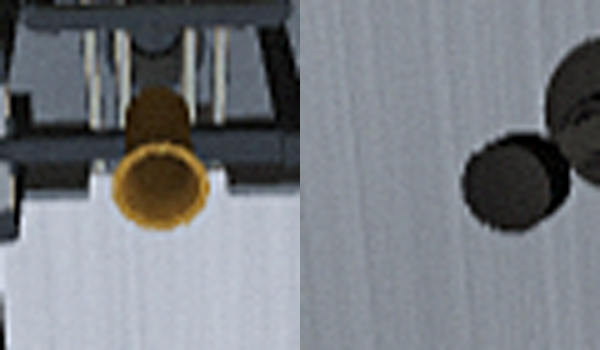

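Run:
```python
from h import *
a,b,t,s=load('wa'),load('wb'),load("top"),load("side")
Q=lambda x,y:(b,182+(x+.5)/3-.5,72+(y+.5)/3-.5)
T=lambda x,y:(t,245+(x+.5)/3.9-.5,170+(y+.5)/3.9-.5)
S=lambda x,y:(s,230+(x+.5)/4.5-.5,120+(y+.5)/4.5-.5)
def f(n,*o): x,r=tri(*o);print(n,x.round(4),np.round(r,4))
f("near edge hiX",Q(367,100),S(68,233));f("near loX",Q(60,107),S(193,238))
f("near hiX",Q(367,100),S(68,233),T(59,40));f("near loX",Q(60,107),S(193,238),T(60,161))
f("far hiX",Q(368,38),S(66,272),T(37,40));f("far loX",Q(55,46),S(197,278),T(40,161))
f("far hiX as top",Q(368,38),S(68,233),T(37,40));f("far loX",Q(55,46),S(193,238),T(40,161))
f("low edge hi",Q(348,218),T(122,48));f("low edge lo",Q(80,228),T(122,163))
# rim, rod
A=lambda x,y:(a,227+(x+.5)/5-.5,206+(y+.5)/5-.5)
R=lambda x,y:(b,129+(x+.5)/5-.5,96+(y+.5)/5-.5)
f("rim",A(161,185),S(168,129),T(466,107));print(plane(*A(161,185),.147).round(4))
print("rim plane top",plane(*T(466,107),.147).round(4),"side",plane(*S(168,129),.147).round(4))
f("rodtop",R(208,182),S(290,370));print(plane(*R(208,182),.158).round(4),plane(*S(290,370),.158).round(4))
```

```text
near edge hiX [0.5833 0.0771 0.2985] [0.0009 0.0009]
near loX [0.512  0.0743 0.3007] [0.0012 0.0012]
near hiX [0.583  0.0762 0.2973] [0.0017 0.0004 0.0014]
near loX [0.5095 0.075  0.2996] [0.0035 0.0022 0.0052]
far hiX [0.5848 0.09   0.2804] [0.0018 0.003  0.0015]
far loX [0.5079 0.0881 0.2828] [0.0018 0.0015 0.001 ]
far hiX as top [0.5803 0.0899 0.3097] [0.0016 0.0003 0.0014]
far loX [0.509  0.0878 0.3101] [0.005  0.0024 0.0059]
low edge hi [0.5958 0.0321 0.21  ] [0.0004 0.0004]
low edge lo [0.5101 0.0362 0.2521] [0. 0.]
rim [ 0.561  -0.2144  0.1494] [0.0013 0.0018 0.0006]
[ 0.5623 -0.2154  0.147 ]
rim plane top [ 0.5621 -0.2152  0.147 ] side [ 0.5595 -0.2176  0.147 ]
rodtop [0.4516 0.0343 0.1613] [0.0019 0.0019]
[0.4526 0.0345 0.158 ] [0.45  0.03  0.158]
```

The back wall leans downhill: top edge at y=0.0755, z=0.30 and foot at y=0.089. That puts the feed point near (0.549, 0.061, 0.27), with the rim at (0.562, −0.215) and yaw about 2.3°. I correct the yaw and go to look at the caps.

To row units: 0.045 m is 0.9, 0.04 m is 0.8, -1.4 degrees / 90 = -0.0156.

>>> tcp_steps(rows="0.8,-0.24,0,0,0,-0.0156\n0.9,-0.4,0.4,0,0,0\n0.9,-0.4,0.6,0,0,0\n0.6,0,0.6,0,0,0\n0,0,0,0,0,0\n0,0,0,0,0,0", jaw=0.75)

```text
time: 4.25
ee_pos: [0.4947, 0.1577, 0.3723]
tool_rot: [[-0.042, 0.999, -0.001], [0.999, 0.042, -0.0], [-0.0, -0.001, -1.0]]
wrist_force: [0.2, -0.9, -0.1]
opening: 0.751
grasp_force: 0.0
```

Create caps.py:
```python
from h import *
def caps(c,z=.014,x=(.33,.66),y=(.12,.43)):
    r=[]
    for p,st in blobs(c,(0,0,170),(180,50,255),(0,0,512,384),40):
        P=plane(c,*p,z)
        w=(st[2]+st[3])/2*(P[2]-c["W"][2,3])/-c["fx"]
        if x[0]<P[0]<x[1] and y[0]<P[1]<y[1] and .018<w<.045: r.append((P.round(4).tolist(),round(float(w),3),st[4]))
    return r
if __name__=="__main__":
    import sys
    for n in sys.argv[1:]:
        c=shot(n)
        if n=="wrist":keep(c,"wc")
        for q in caps(c):print(n,q)
```

```bash
python3 caps.py wrist top
```

```text
wrist ([0.5347, 0.3178, 0.014], 0.033, 413)
wrist ([0.4066, 0.2588, 0.014], 0.031, 364)
wrist ([0.4888, 0.2465, 0.014], 0.03, 358)
top ([0.5334, 0.3173, 0.014], 0.026, 58)
top ([0.4049, 0.2584, 0.014], 0.027, 60)
```

To row units: 0.05 m is 1, -0.0027 m is -0.054.

>>> tcp_steps(rows="0.8,-0.054,0.6,0,0,0\n0.974,0,0.9,0,0,0\n0,0,1,0,0,0\n0,0,1,0,0,0\n0,0,1,0,0,0\n0,0,0.8,0,0,0\n0,0,0.4,0,0,0\n0,0,0,0,0,0\n0,0,0,0,0,0")

```text
time: 5.25
ee_pos: [0.4898, 0.2342, 0.0997]
tool_rot: [[-0.04, 0.999, 0.001], [0.999, 0.04, 0.0], [0.0, 0.001, -1.0]]
wrist_force: [0.3, -0.1, 0.8]
opening: 0.754
grasp_force: 0.0
```

To row units: 0.012 m is 0.24, -0.001 m is -0.02.

>>> tcp_steps(rows="0.24,-0.02,0,0,0,0\n0,0,0.24,0,0,0\n0,0,0.21,0,0,0\n0,0,0,0,0,0")

```text
time: 5.65
ee_pos: [0.4866, 0.2461, 0.0749]
tool_rot: [[-0.042, 0.999, -0.002], [0.999, 0.042, -0.001], [-0.001, -0.002, -1.0]]
wrist_force: [0.1, -0.5, 0.1]
opening: 0.75
grasp_force: 0.0
```

>>> tcp_steps(rows="0,0,0,0,0,0\n0,0,0,0,0,0\n0,0,0,0,0,0\n0,0,0,0,0,0\n0,0,0,0,0,0\n0,0,0,0,0,0", jaw=0.2, grip_n=40)

```text
time: 6.25
ee_pos: [0.4873, 0.2465, 0.0767]
tool_rot: [[-0.041, 0.999, 0.0], [0.999, 0.041, 0.0], [-0.0, 0.0, -1.0]]
wrist_force: [-1.9, -0.8, 6.0]
opening: 0.352
grasp_force: 39.4
```

To row units: -0.045 m is -0.9, -0.04 m is -0.8.

>>> tcp_steps(rows="0,0,-0.4,0,0,0\n0,0,-0.8,0,0,0\n0,0,-0.9,0,0,0\n0,0,-0.9,0,0,0\n0,0,-0.9,0,0,0\n0,0,-0.9,0,0,0\n0,0,-0.9,0,0,0\n0,0,-0.8,0,0,0\n0,0,0,0,0,0")

```text
time: 7.15
ee_pos: [0.4882, 0.2476, 0.4069]
tool_rot: [[-0.041, 0.999, 0.007], [0.999, 0.041, 0.003], [0.003, 0.008, -1.0]]
wrist_force: [0.8, 0.2, 0.2]
opening: 0.352
grasp_force: 39.6
```

>>> tcp_steps(rows="-0.6,0.2,0,0,0,0\n-0.6,0.2,0,0,0,0\n-0.6,0.2,0,0,0,0\n-0.6,0.2,0,0,0,0\n-0.6,0.2,0,0,0,0\n-0.4,0.076,0,0,0,0\n0,0,0,0,0,0\n0,0,0,0,0,0")

```text
time: 7.95
ee_pos: [0.5479, 0.0788, 0.4011]
tool_rot: [[-0.041, 0.999, -0.0], [0.999, 0.041, 0.0], [0.0, -0.0, -1.0]]
wrist_force: [0.0, 1.1, 0.0]
opening: 0.353
grasp_force: 39.6
```

Run:
```python
from h import *
c=shot('wrist');im=c["frame"][:,:,::-1];s=shot('side')["frame"][80:240,200:340,::-1]
cv2.imwrite("pics/g.png",np.hstack([cv2.resize(im[180:384,100:420],None,fx=1.25,fy=1.25*2*255/400*1.0) if 0 else cv2.resize(im[184:384,106:406],(450,300),interpolation=2),cv2.resize(s,(263,300),interpolation=2)]))
```

```text
(no output)
```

View pics/g.png

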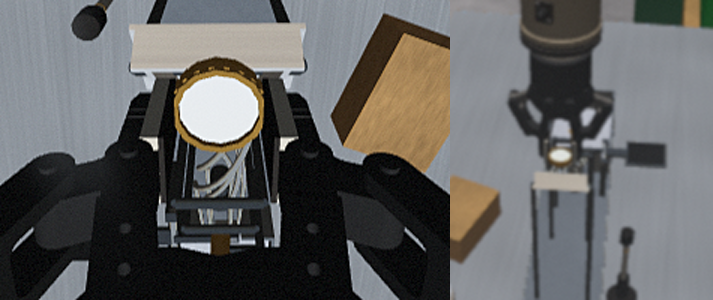

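The cap is gripped with its white liner up, at (219,110) in the left panel, and the ramp wall lies behind it. I measure its offset and tilt in the tool frame from the liner ellipse.

Create held.py:
```python
from h import *
import sys
def held():
    s=robot.sense();c=robot.camera("wrist");T=np.array(c["T_tool_cam"])
    hsv=cv2.cvtColor(c["frame"],cv2.COLOR_RGB2HSV);m=cv2.inRange(hsv,(0,0,200),(180,45,255))
    n,l,st,ce=cv2.connectedComponentsWithStats(m);u0=[c["fx"]*(T[:3,:3].T@(np.array([0,0,.064])-T[:3,3]))[i]/(T[:3,:3].T@(np.array([0,0,.064])-T[:3,3]))[2]+(c["cx"],c["cy"])[i] for i in(0,1)]
    i=min((k for k in range(1,n) if st[k][4]>200),key=lambda k:np.hypot(*(ce[k]-u0)))
    cn=max(cv2.findContours((l==i).astype(np.uint8),0,1)[0],key=len)
    P=[]
    for p in cn[:,0]:
        d=T[:3,:3]@np.array([(p[0]-c["cx"])/c["fx"],(p[1]-c["cy"])/c["fy"],1]);P.append(T[:3,3]+d*(.064-T[2,3])/d[2])
    P=np.array(P);print("min",P.min(0).round(4),"max",P.max(0).round(4),"size",np.ptp(P,axis=0).round(4),"n",st[i][4],s["ee_pos"].round(4))
held()
```

```bash
python3 held.py
```

```text
min [-0.0125 -0.0126  0.064 ] max [0.0131 0.0138 0.064 ] size [0.0256 0.0264 0.    ] n 1811 [0.5477 0.0799 0.4013]
```

To row units: -0.011 m is -0.22, 0.01 m is 0.2.

>>> tcp_steps(rows="-0.22,0,0,0,0,0\n-0.22,0,0,0,0,0\n0,0,0.2,0,0,0\n0,0,0.2,0,0,0\n0,0,0,0,0,0\n0,0,0,0,0,0\n0,0,0,0,0,0")

```text
time: 8.8
ee_pos: [0.549, 0.0573, 0.3814]
tool_rot: [[-0.042, 0.999, 0.0], [0.999, 0.042, 0.0], [0.0, 0.0, -1.0]]
wrist_force: [0.4, -0.3, -0.2]
opening: 0.353
grasp_force: 39.6
```

The rows are not in the units I measure in: shifts go in shares of 50 mm and turns go in shares of pi/2 rad. I convert before sending: 0.006 m is 0.12, 0.005 m is 0.1.

>>> tcp_steps(rows="0,0,0.12,0,0,0\n0,0,0.1,0,0,0\n0,0,0,0,0,0\n0,0,0,0,0,0")

```text
time: 9.2
ee_pos: [0.5489, 0.0569, 0.3701]
tool_rot: [[-0.042, 0.999, -0.0], [0.999, 0.042, 0.0], [0.0, -0.0, -1.0]]
wrist_force: [0.6, 1.3, 0.1]
opening: 0.349
grasp_force: 39.6
```

>>> tcp_steps(rows="0,0,0,0,0,0\n0,0,0,0,0,0\n0,0,0,0,0,0\n0,0,-0.6,0,0,0\n0,0,-0.6,0,0,0\n0,0,0,0,0,0\n0,0,0,0,0,0\n0,0,0,0,0,0\n0,0,0,0,0,0\n0,0,0,0,0,0", jaw=0.5)

```text
time: 10.2
ee_pos: [0.5488, 0.0569, 0.4296]
tool_rot: [[-0.042, 0.999, -0.001], [0.999, 0.042, 0.0], [0.0, -0.001, -1.0]]
wrist_force: [0.6, 0.2, -0.6]
opening: 0.498
grasp_force: 0.0
```

Run:
```python
from h import *
c=shot('wrist');im=c["frame"][:,:,::-1]
cv2.imwrite("pics/d1.png",cv2.resize(im[134:384,106:406],(600,500),interpolation=2))
```

```text
(no output)
```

View pics/d1.png

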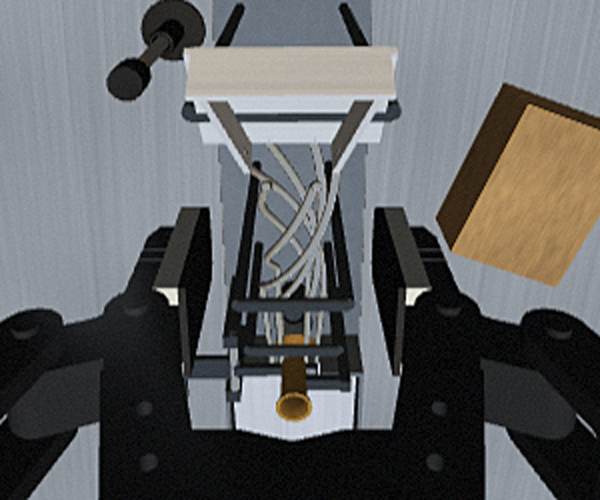

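The ramp is clear, and a brass patch behind the gauge tube at (293,343) shows the cap at the gate. On to the next one.

To row units: 0.03 m is 0.6, 0.025 m is 0.5.

>>> tcp_steps(rows="0.6,-0.2,0,0,0,0\n0.6,-0.24,0.2,0,0,0\n0.6,-0.24,0.5,0,0,0\n0.6,-0.22,0.5,0,0,0\n0,0,0,0,0,0\n0,0,0,0,0,0", jaw=0.75)

```text
time: 10.85
ee_pos: [0.4988, 0.1753, 0.3699]
tool_rot: [[-0.043, 0.999, -0.001], [0.999, 0.043, -0.0], [-0.0, -0.001, -1.0]]
wrist_force: [1.0, -0.9, 0.0]
opening: 0.752
grasp_force: 0.0
```

```bash
python3 caps.py wrist top
```

```text
wrist ([0.5348, 0.3178, 0.014], 0.033, 404)
wrist ([0.4068, 0.2587, 0.014], 0.03, 350)
top ([0.4046, 0.2587, 0.014], 0.027, 62)
```

To row units: 0.045 m is 0.9, 0.03 m is 0.6.

>>> tcp_steps(rows="0.6,0.2,0.4,0,0,0\n0.6,0.2,0.4,0,0,0\n0.6,0.2,0.4,0,0,0\n0.6,0.212,0.4,0,0,0\n0.418,0,0.4,0,0,0\n0,0,0.9,0,0,0\n0,0,0.9,0,0,0\n0,0,0.9,0,0,0\n0,0,0.6,0,0,0\n0,0,0,0,0,0")

```text
time: 11.95
ee_pos: [0.5332, 0.3153, 0.1017]
tool_rot: [[-0.04, 0.999, -0.005], [0.999, 0.04, -0.003], [-0.003, -0.005, -1.0]]
wrist_force: [0.5, -0.1, 0.7]
opening: 0.75
grasp_force: 0.0
```

>>> tcp_steps(rows="0,0,0,0,0,0\n0,0,0,0,0,0")

```text
time: 12.15
ee_pos: [0.535, 0.3178, 0.1075]
tool_rot: [[-0.041, 0.999, 0.003], [0.999, 0.041, 0.001], [0.001, 0.003, -1.0]]
wrist_force: [0.3, -0.3, 0.4]
opening: 0.748
grasp_force: 0.0
```

To row units: 0.012 m is 0.24, 0.0065 m is 0.13.

>>> tcp_steps(rows="0,-0.03,0.24,0,0,0\n0,0,0.24,0,0,0\n0,0,0.13,0,0,0\n0,0,0,0,0,0\n0,0,0,0,0,0")

```text
time: 12.65
ee_pos: [0.5321, 0.3175, 0.0746]
tool_rot: [[-0.042, 0.999, -0.0], [0.999, 0.042, -0.0], [-0.0, -0.0, -1.0]]
wrist_force: [0.7, 0.8, 0.2]
opening: 0.747
grasp_force: 0.0
```

>>> tcp_steps(rows="0,0,0,0,0,0\n0,0,0,0,0,0\n0,0,0,0,0,0\n0,0,0,0,0,0\n0,0,0,0,0,0\n0,0,0,0,0,0", jaw=0.2, grip_n=40)

```text
time: 13.25
ee_pos: [0.5332, 0.3181, 0.0763]
tool_rot: [[-0.041, 0.999, 0.002], [0.999, 0.041, 0.001], [0.001, 0.002, -1.0]]
wrist_force: [-0.2, 0.4, 14.2]
opening: 0.353
grasp_force: 44.2
```

>>> tcp_steps(rows="0,0,-0.4,0,0,0\n0,0,-0.8,0,0,0\n0,0,-0.9,0,0,0\n0,0,-0.9,0,0,0\n0,0,-0.9,0,0,0\n0,0,-0.9,0,0,0\n0,0,-0.9,0,0,0\n0,0,-0.8,0,0,0\n0,0,0,0,0,0")

```text
time: 14.15
ee_pos: [0.5329, 0.3186, 0.4059]
tool_rot: [[-0.042, 0.999, 0.007], [0.999, 0.041, 0.004], [0.004, 0.007, -1.0]]
wrist_force: [-0.4, 0.6, -0.7]
opening: 0.348
grasp_force: 39.6
```

```bash
python3 held.py
```

```text
min [-0.0125 -0.0126  0.064 ] max [0.0126 0.0143 0.064 ] size [0.0251 0.0269 0.    ] n 1798 [0.5329 0.3186 0.4059]
```

To row units: -0.03 m is -0.6, -0.02 m is -0.4.

>>> tcp_steps(rows="-0.6,0.02,0,0,0,0\n-0.6,0.02,0,0,0,0\n-0.6,0.02,0,0,0,0\n-0.6,0.02,0,0,0,0\n-0.6,0.02,0,0,0,0\n-0.6,0,0,0,0,0\n-0.6,0,0,0,0,0\n-0.6,0,0,0,0,0\n-0.4,0,0,0,0,0\n0,0,0,0,0,0")

```text
time: 15.2
ee_pos: [0.5479, 0.0544, 0.3986]
tool_rot: [[-0.037, 0.999, -0.002], [0.999, 0.037, -0.001], [-0.001, -0.002, -1.0]]
wrist_force: [-0.0, -0.6, -0.2]
opening: 0.35
grasp_force: 39.6
```

>>> tcp_steps(rows="0,0,0,0,0,0\n0,0,0,0,0,0")

```text
time: 15.4
ee_pos: [0.5478, 0.0587, 0.3993]
tool_rot: [[-0.043, 0.999, -0.001], [0.999, 0.043, 0.0], [0.0, -0.001, -1.0]]
wrist_force: [-0.3, 1.2, 0.3]
opening: 0.348
grasp_force: 39.6
```

To row units: 0.01 m is 0.2, 0.009 m is 0.18.

>>> tcp_steps(rows="-0.03,0.02,0.2,0,0,0\n0,0,0.2,0,0,0\n0,0,0.18,0,0,0\n0,0,0,0,0,0\n0,0,0,0,0,0\n0,0,0,0,0,0")

```text
time: 16.0
ee_pos: [0.5492, 0.0564, 0.371]
tool_rot: [[-0.042, 0.999, 0.0], [0.999, 0.042, 0.0], [0.0, 0.0, -1.0]]
wrist_force: [-0.7, 0.6, -0.3]
opening: 0.347
grasp_force: 39.6
```

>>> tcp_steps(rows="0,0,0,0,0,0\n0,0,0,0,0,0\n0,0,0,0,0,0\n0,0,-0.6,0,0,0\n0,0,-0.6,0,0,0\n0,0,0,0,0,0\n0,0,0,0,0,0\n0,0,0,0,0,0\n0,0,0,0,0,0\n0,0,0,0,0,0", jaw=0.5)

```text
time: 17.0
ee_pos: [0.549, 0.0562, 0.4301]
tool_rot: [[-0.042, 0.999, -0.001], [0.999, 0.042, 0.0], [0.0, -0.001, -1.0]]
wrist_force: [0.1, -0.8, -0.2]
opening: 0.501
grasp_force: 0.0
```

```bash
python3 -c "
from h import *
c=shot('wrist');keep(c,'d2')"
```

>>> tcp_steps(rows="0.6,-0.2,0,0,0,0\n0.6,-0.24,0.2,0,0,0\n0.6,-0.24,0.5,0,0,0\n0.6,-0.22,0.5,0,0,0\n0,0,0,0,0,0\n0,0,0,0,0,0", jaw=0.75)

```text
time: 17.65
ee_pos: [0.4989, 0.1747, 0.3704]
tool_rot: [[-0.043, 0.999, -0.001], [0.999, 0.043, -0.0], [-0.0, -0.001, -1.0]]
wrist_force: [0.1, -0.4, 0.4]
opening: 0.75
grasp_force: 0.0
```

```bash
python3 caps.py wrist top
python3 -c "
from h import *
c=load('d2')
for p,st in blobs(c,(0,0,170),(180,50,255),(160,180,350,330),30):print(p,st)
B=((10,90,40),(30,255,255))
for p,st in blobs(c,*B,(160,180,340,360),8):print('brass',p,st)"
```

```text
wrist ([0.4068, 0.2589, 0.014], 0.029, 347)
top ([0.4049, 0.2584, 0.014], 0.027, 60)
[250.4, 190.2] [198, 180, 106, 41, 1220]
[250.8, 198.8] [226, 194, 50, 12, 500]
[267.2, 270.0] [265, 260, 4, 21, 33]
[191.0, 280.8] [185, 278, 10, 8, 51]
[312.2, 280.7] [309, 278, 11, 8, 52]
[297.4, 305.4] [294, 287, 8, 35, 42]
[236.3, 325.4] [227, 321, 19, 9, 157]
brass [333.7, 239.6] [324, 212, 16, 50, 469]
brass [252.0, 299.7] [247, 294, 11, 12, 127]
brass [243.1, 300.8] [242, 296, 3, 10, 24]
brass [261.1, 302.0] [260, 297, 3, 9, 15]
brass [252.5, 328.7] [244, 311, 18, 33, 402]
```

To row units: 0.04 m is 0.8, 0.035 m is 0.7.

>>> tcp_steps(rows="0.44,-0.44,0.4,0,0,0\n0.44,-0.44,0.4,0,0,0\n0.44,-0.46,0.4,0,0,0\n0.442,-0.46,0.4,0,0,0\n0,0,0.7,0,0,0\n0,0,0.8,0,0,0\n0,0,0.8,0,0,0\n0,0,0.8,0,0,0\n0,0,0.6,0,0,0\n0,0,0,0,0,0")

```text
time: 18.75
ee_pos: [0.4051, 0.2572, 0.1031]
tool_rot: [[-0.04, 0.999, -0.004], [0.999, 0.04, -0.002], [-0.002, -0.004, -1.0]]
wrist_force: [0.8, 0.4, 0.7]
opening: 0.746
grasp_force: 0.0
```

>>> tcp_steps(rows="0,0,0,0,0,0\n0,0,0,0,0,0")

```text
time: 18.95
ee_pos: [0.4067, 0.259, 0.1075]
tool_rot: [[-0.041, 0.999, 0.002], [0.999, 0.041, 0.001], [0.001, 0.002, -1.0]]
wrist_force: [0.0, 0.3, 0.9]
opening: 0.75
grasp_force: 0.0
```

To row units: 0.012 m is 0.24, 0.0065 m is 0.13.

>>> tcp_steps(rows="0,-0.03,0.24,0,0,0\n0,0,0.24,0,0,0\n0,0,0.13,0,0,0\n0,0,0,0,0,0\n0,0,0,0,0,0")

```text
time: 19.45
ee_pos: [0.4039, 0.2587, 0.0751]
tool_rot: [[-0.042, 0.999, -0.0], [0.999, 0.042, -0.0], [-0.0, -0.0, -1.0]]
wrist_force: [0.9, 1.1, 0.6]
opening: 0.748
grasp_force: 0.0
```

>>> tcp_steps(rows="0,0,0,0,0,0\n0,0,0,0,0,0\n0,0,0,0,0,0\n0,0,0,0,0,0\n0,0,0,0,0,0\n0,0,0,0,0,0", jaw=0.2, grip_n=40)

```text
time: 20.05
ee_pos: [0.4047, 0.2591, 0.0763]
tool_rot: [[-0.042, 0.999, 0.002], [0.999, 0.042, 0.001], [0.001, 0.002, -1.0]]
wrist_force: [-1.9, -0.9, 16.9]
opening: 0.348
grasp_force: 43.4
```

>>> tcp_steps(rows="0,0,-0.4,0,0,0\n0,0,-0.8,0,0,0\n0,0,-0.9,0,0,0\n0,0,-0.9,0,0,0\n0,0,-0.9,0,0,0\n0,0,-0.9,0,0,0\n0,0,-0.9,0,0,0\n0,0,-0.8,0,0,0\n0,0,0,0,0,0")

```text
time: 20.95
ee_pos: [0.4048, 0.2598, 0.4055]
tool_rot: [[-0.041, 0.999, 0.007], [0.999, 0.041, 0.003], [0.002, 0.007, -1.0]]
wrist_force: [0.2, 0.6, -0.3]
opening: 0.348
grasp_force: 39.6
```

```bash
python3 held.py
```

```text
min [-0.0125 -0.0126  0.064 ] max [0.012  0.0143 0.064 ] size [0.0245 0.0269 0.    ] n 1796 [0.4048 0.2598 0.4055]
```

To row units: -0.026 m is -0.52, 0.017 m is 0.34.

>>> tcp_steps(rows="-0.52,0.34,0,0,0,0\n-0.52,0.34,0,0,0,0\n-0.52,0.34,0,0,0,0\n-0.52,0.34,0,0,0,0\n-0.52,0.34,0,0,0,0\n-0.52,0.34,0,0,0,0\n-0.52,0.34,0,0,0,0\n-0.52,0.328,0,0,0,0\n0,0,0,0,0,0\n0,0,0,0,0,0")

```text
time: 22.0
ee_pos: [0.5477, 0.056, 0.399]
tool_rot: [[-0.041, 0.999, -0.002], [0.999, 0.041, 0.0], [0.0, -0.002, -1.0]]
wrist_force: [-0.4, 0.6, 0.4]
opening: 0.349
grasp_force: 39.6
```

>>> tcp_steps(rows="0,0,0,0,0,0")

```text
time: 22.1
ee_pos: [0.5474, 0.0572, 0.3997]
tool_rot: [[-0.043, 0.999, -0.001], [0.999, 0.043, 0.0], [0.0, -0.001, -1.0]]
wrist_force: [0.4, 0.9, -0.9]
opening: 0.352
grasp_force: 39.6
```

To row units: 0.01 m is 0.2, 0.009 m is 0.18.

>>> tcp_steps(rows="0,0.03,0.2,0,0,0\n0,0,0.2,0,0,0\n0,0,0.18,0,0,0\n0,0,0,0,0,0\n0,0,0,0,0,0\n0,0,0,0,0,0")

```text
time: 22.7
ee_pos: [0.5496, 0.0566, 0.3715]
tool_rot: [[-0.042, 0.999, 0.0], [0.999, 0.042, 0.0], [0.0, 0.0, -1.0]]
wrist_force: [-0.1, 0.5, -0.1]
opening: 0.352
grasp_force: 39.6
```

>>> tcp_steps(rows="0,0,0,0,0,0\n0,0,0,0,0,0\n0,0,0,0,0,0\n0,0,-0.6,0,0,0\n0,0,-0.6,0,0,0\n0,0,0,0,0,0\n0,0,0,0,0,0\n0,0,0,0,0,0\n0,0,0,0,0,0\n0,0,0,0,0,0", jaw=0.5)

```text
time: 23.7
ee_pos: [0.5494, 0.0564, 0.4306]
tool_rot: [[-0.042, 0.999, -0.001], [0.999, 0.042, 0.0], [0.0, -0.001, -1.0]]
wrist_force: [-0.3, 0.4, 0.2]
opening: 0.504
grasp_force: 0.0
```

>>> tcp_steps(rows="-0.6,0,0,0,0,0\n-0.6,0,0,0,0,0\n-0.6,0,0,0,0,0\n-0.4,0,0,0,0,0\n0,0,0,0,0,0\n0,0,0,0,0,0\n0,0,0,0,0,0", jaw=1.0)

```text
time: 24.4
ee_pos: [0.554, -0.0525, 0.4311]
tool_rot: [[-0.043, 0.999, -0.0], [0.999, 0.043, 0.0], [0.0, -0.0, -1.0]]
wrist_force: [1.0, 0.2, 0.5]
opening: 0.999
grasp_force: 0.0
```

Run:
```python
from h import *
c=shot('wrist');keep(c,'d3');t=shot('top')
q=proj(c,(.555,-.1,.12));u,v=int(q[0])-80,max(0,int(q[1])-100);print(u,v)
cv2.imwrite("pics/d3.png",np.hstack([cv2.resize(c["frame"][v:v+200,u:u+160,::-1],(480,600),interpolation=2),cv2.resize(t["frame"][170:290,160:224,::-1],(320,600),interpolation=2)]))
```

```text
170 87
```

View pics/d3.png

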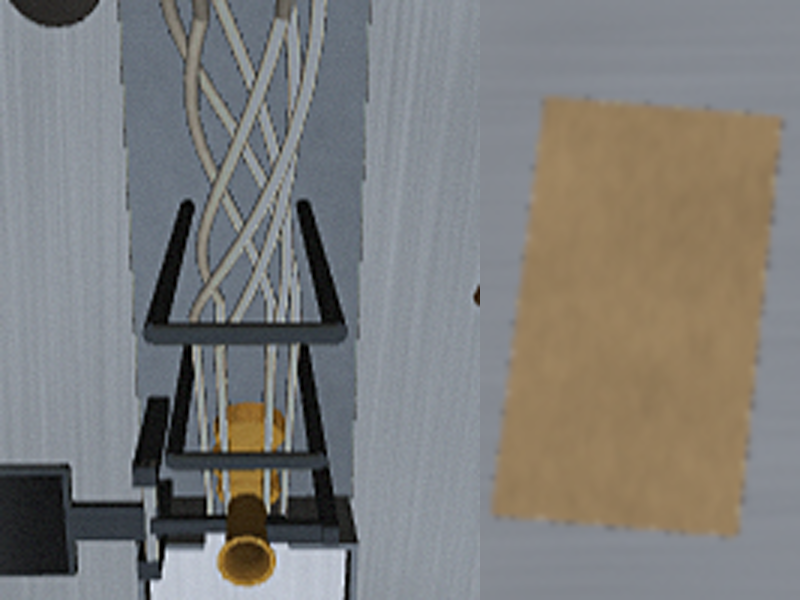

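The sheet is empty. Brass closed faces show in the lane from (250,405) to (248,500). I check that this length matches three caps in file.

Run:
```python
from h import *
c=load('d3')
# lane line: world y = -0.0905+ys ; z=.072+.7*(ys+.14); lane end measured near rim (ys -.125 => y -.215)
for k in range(0,5):
    s=.032*k; ys=-.14+s*.819; z=.072+s*.574+.005
    u,v=proj(c,(.5605-(ys+.125)*.04,ys-.0905,z)); print(k,"x32mm up:",round((u-170)*3),round((v-87)*3))
B=((10,90,40),(30,255,255))
print(blobs(c,*B,(230,200,280,300),8))
```

```text
0 x32mm up: 242 505
1 x32mm up: 242 480
2 x32mm up: 242 451
3 x32mm up: 242 419
4 x32mm up: 242 382
[([251.6, 229.2], [246, 221, 12, 17, 200]), ([262.3, 229.5], [261, 223, 4, 15, 46]), ([241.9, 232.9], [241, 228, 3, 10, 18]), ([242.5, 247.7], [241, 243, 4, 11, 19]), ([251.8, 263.9], [243, 243, 19, 39, 518]), ([261.0, 249.0], [260, 243, 4, 13, 35])]
```

Three caps are queued. Now to the treadle with the fingers shut.

To row units: 0.04 m is 0.8, 0.03 m is 0.6.

>>> tcp_steps(rows="-0.52,-0.4,0,0,0,0\n-0.52,-0.4,0,0,0,0\n-0.52,-0.4,0,0,0,0\n-0.52,-0.4,0,0,0,0\n-0.52,-0.4,0.4,0,0,0\n-0.52,-0.4,0.6,0,0,0\n-0.52,-0.4,0.6,0,0,0\n0,0,0.8,0,0,0\n0,0,0.8,0,0,0\n0,0,0.8,0,0,0", jaw=0.0)

```text
time: 25.5
ee_pos: [0.4218, -0.2407, 0.2301]
tool_rot: [[-0.042, 0.999, 0.001], [0.999, 0.042, -0.0], [-0.0, 0.001, -1.0]]
wrist_force: [0.7, -0.3, 0.2]
opening: -0.002
grasp_force: 0.0
```

>>> tcp_steps(rows="0,0,0.5,0,0,0\n0,0,0,0,0,0\n0,0,0,0,0,0\n0,0,0,0,0,0")

```text
time: 25.9
ee_pos: [0.4226, -0.2412, 0.2079]
tool_rot: [[-0.042, 0.999, 0.002], [0.999, 0.042, -0.001], [-0.001, 0.002, -1.0]]
wrist_force: [0.2, 0.3, 0.5]
opening: 0.004
grasp_force: 0.0
```

To row units: 0.02 m is 0.4, 0.015 m is 0.3.

>>> tcp_steps(rows="0,0,0.4,0,0,0\n0,0,0.3,0,0,0\n0,0,0.2,0,0,0\n0,0,0,0,0,0\n0,0,0,0,0,0")

```text
time: 26.4
ee_pos: [0.422, -0.2412, 0.1621]
tool_rot: [[-0.042, 0.999, 0.001], [0.999, 0.042, -0.0], [-0.0, 0.0, -1.0]]
wrist_force: [-1.4, -0.6, 2.0]
opening: 0.0
grasp_force: 0.8
```

>>> tcp_steps(rows="0,0,0.2,0,0,0\n0,0,0.12,0,0,0\n0,0,0,0,0,0\n0,0,0,0,0,0")

```text
time: 26.8
ee_pos: [0.4222, -0.2413, 0.1456]
tool_rot: [[-0.042, 0.999, 0.001], [0.999, 0.042, -0.0], [-0.0, 0.001, -1.0]]
wrist_force: [1.7, 0.4, 5.7]
opening: -0.001
grasp_force: 2.3
```

To row units: 0.009 m is 0.18, 0.003 m is 0.06.

>>> tcp_steps(rows="0,0,0.18,0,0,0\n0,0,0.06,0,0,0\n0,0,0.04,0,0,0\n0,0,0,0,0,0")

```text
time: 27.2
ee_pos: [0.4231, -0.2413, 0.133]
tool_rot: [[-0.042, 0.999, 0.002], [0.999, 0.042, -0.001], [-0.001, 0.002, -1.0]]
wrist_force: [-4.1, 4.1, 37.5]
opening: -0.003
grasp_force: 18.5
```

To row units: -0.001 m is -0.02.

>>> tcp_steps(rows="0,0,-0.02,0,0,0\n0,0,0,0,0,0\n0,0,0,0,0,0\n0,0,0,0,0,0\n0,0,0,0,0,0\n0,0,0,0,0,0\n0,0,0,0,0,0\n0,0,0,0,0,0\n0,0,0,0,0,0\n0,0,0,0,0,0")

```text
time: 28.2
ee_pos: [0.4228, -0.2413, 0.1337]
tool_rot: [[-0.042, 0.999, 0.002], [0.999, 0.042, -0.001], [-0.001, 0.002, -1.0]]
wrist_force: [-2.1, 3.0, 25.0]
opening: 0.002
grasp_force: 12.2
```

>>> tcp_steps(rows="0,0,0,0,0,0\n0,0,0,0,0,0\n0,0,0,0,0,0\n0,0,0,0,0,0\n0,0,0,0,0,0")

```text
time: 28.7
ee_pos: [0.4228, -0.2413, 0.1337]
tool_rot: [[-0.042, 0.999, 0.002], [0.999, 0.042, -0.001], [-0.001, 0.002, -1.0]]
wrist_force: [-2.5, 2.6, 25.4]
opening: 0.001
grasp_force: 12.2
```

Run:
```python
from h import *
t=shot('top');s=shot('side')
cv2.imwrite("pics/tr.png",np.hstack([cv2.resize(t["frame"][160:250,330:450,::-1],(440,330),interpolation=2),cv2.resize(s["frame"][110:200,240:330,::-1],(330,330),interpolation=2)]))
```

```text
(no output)
```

View pics/tr.png

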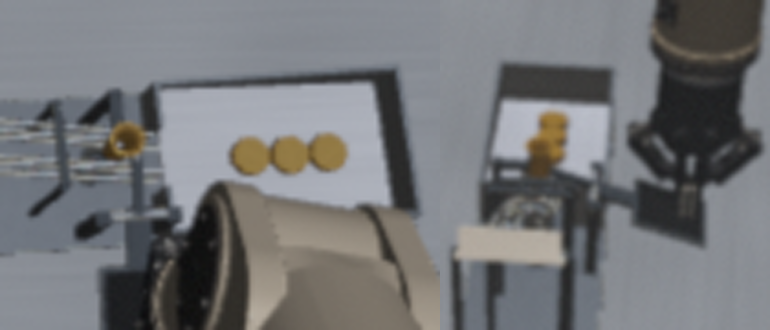

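Three brass faces lie in a row in the tray. I release the treadle, rise, and turn the gripper 90° so that it closes along y, which keeps the knuckles clear of the ramp. Then I go to the rod.

To row units: -0.04 m is -0.8, -0.03 m is -0.6.

>>> tcp_steps(rows="0,0,-0.4,0,0,0\n0,0,-0.6,0,0,0\n0,0,-0.8,0,0,0\n0,0,-0.8,0,0,0\n0,0,-0.8,0,0,0\n0,0,-0.8,0,0,0\n0.4,0,-0.6,0,0,0\n0.8,0,0,0,0,0\n0.8,0,0,0,0,0\n0.8,0,0,0,0,0")

```text
time: 29.8
ee_pos: [0.4153, -0.0998, 0.3725]
tool_rot: [[-0.041, 0.999, -0.0], [0.999, 0.041, -0.0], [-0.0, -0.0, -1.0]]
wrist_force: [-0.1, 0.9, 0.3]
opening: -0.004
grasp_force: 0.0
```

>>> tcp_steps(rows="0,0,0,0,0,0.0933\n0,0,0,0,0,0.0933\n0,0,0,0,0,0.0933\n0,0,0,0,0,0.0933\n0,0,0,0,0,0.0933\n0,0,0,0,0,0.0933\n0,0,0,0,0,0.0933\n0,0,0,0,0,0.0933\n0,0,0,0,0,0.0933\n0,0,0,0,0,0.0933", jaw=0.6)

```text
time: 30.8
ee_pos: [0.4155, -0.1012, 0.3722]
tool_rot: [[0.99, 0.14, -0.001], [0.14, -0.99, 0.0], [-0.001, -0.0, -1.0]]
wrist_force: [-1.1, -0.1, 0.4]
opening: 0.6
grasp_force: 0.0
```

>>> tcp_steps(rows="0,0,0,0,0,0.0933\n-0.1,-0.6,0,0,0,0\n0,-0.6,0,0,0,0\n0,-0.4,0,0,0,0\n0,0,0,0,0,0\n0,0,0,0,0,0\n0,0,0,0,0,0")

```text
time: 31.5
ee_pos: [0.4108, -0.022, 0.3722]
tool_rot: [[1.0, -0.001, -0.0], [-0.001, -1.0, 0.0], [-0.0, -0.0, -1.0]]
wrist_force: [-0.7, 0.3, -0.1]
opening: 0.605
grasp_force: 0.0
```

Create look.py:
```python
from h import *
c=shot('wrist');keep(c,'wr');s=robot.sense();print(s["q"].round(1),s["ee_pos"].round(4))
for n,p,z in(("rod",(.452,.034,.158),.158),("rim",(.562,-.215,.147),.147)):
    q=proj(c,p);print(n,np.round(q,1))
```

```bash
python3 look.py
```

Run:
```python
from h import *
c=load('wr');q=proj(c,(.452,.034,.158));u,v=int(q[0])-50,int(q[1])-50;print(u,v)
cv2.imwrite("pics/rod2.png",cv2.resize(c["frame"][max(v,0):v+100,max(u,0):u+100,::-1],(500,500),interpolation=2))
```

```text
[ 33.8  -3.3 -37.2 116.5  -2.2  66.2 -92.6] [ 0.4108 -0.022   0.3722]
rod [190.4 132.7]
rim [ 4.784e+02 -4.000e-01]
140 82
```

View pics/rod2.png

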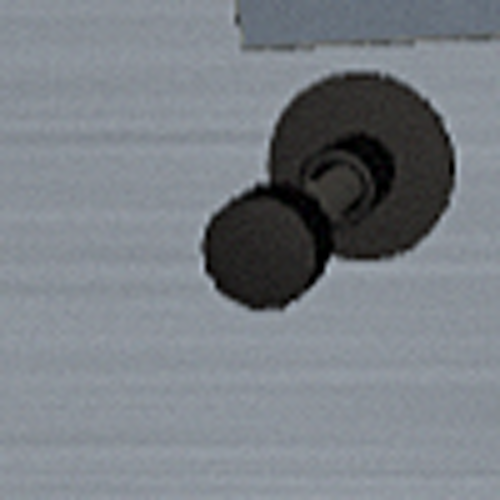

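The rod's head disc is at (258,252) in the crop, giving about (0.4525, 0.0333), in agreement with before. I turn the tool half round so the camera side is away from the ramp, then descend.

To row units: -8.5 degrees / 90 = -0.0944.

>>> tcp_steps(rows="0,0,0,0,0,-0.0944\n0,0,0,0,0,-0.0944\n0,0,0,0,0,-0.0944\n0,0,0,0,0,-0.0944\n0,0,0,0,0,-0.0944\n0,0,0,0,0,-0.0944\n0,0,0,0,0,-0.0944\n0,0,0,0,0,-0.0944\n0,0,0,0,0,-0.0944\n0,0,0,0,0,-0.0944", jaw=0.5)

```text
time: 32.55
ee_pos: [0.4109, -0.0219, 0.3722]
tool_rot: [[0.083, 0.997, -0.0], [0.997, -0.083, 0.0], [0.0, -0.0, -1.0]]
wrist_force: [0.3, 0.6, -0.6]
opening: 0.498
grasp_force: 0.0
```

>>> tcp_steps(rows="0,0,0,0,0,-0.0944\n0,0,0,0,0,-0.0944\n0,0,0,0,0,-0.0944\n0,0,0,0,0,-0.0944\n0,0,0,0,0,-0.0944\n0,0,0,0,0,-0.0944\n0,0,0,0,0,-0.0944\n0,0,0,0,0,-0.0944\n0,0,0,0,0,-0.0944\n0,0,0,0,0,-0.0944")

```text
time: 33.55
ee_pos: [0.4109, -0.0219, 0.3721]
tool_rot: [[-0.986, 0.169, -0.0], [0.169, 0.986, 0.0], [0.0, 0.0, -1.0]]
wrist_force: [-0.1, 0.1, -0.8]
opening: 0.501
grasp_force: 0.0
```

>>> tcp_steps(rows="0,0,0,0,0,-0.0944\n0,0,0,0,0,-0.0167\n-0.4,0.56,0,0,0,0\n-0.44,0.54,0,0,0,0\n0,0,0.6,0,0,0\n0,0,0.6,0,0,0\n0,0,0.4,0,0,0\n0,0,0,0,0,0\n0,0,0,0,0,0")

```text
time: 34.45
ee_pos: [0.4532, 0.0336, 0.2927]
tool_rot: [[-1.0, 0.003, -0.0], [0.003, 1.0, 0.0], [0.0, 0.0, -1.0]]
wrist_force: [0.4, 0.1, -0.2]
opening: 0.501
grasp_force: 0.0
```

Run:
```python
from h import *
c=shot('wrist');keep(c,'wr');q=proj(c,(.4525,.0333,.158));print(np.round(q,1))
m=cv2.inRange(cv2.cvtColor(c["frame"],cv2.COLOR_RGB2HSV),(0,0,0),(180,255,75))
u,v=int(q[0]),int(q[1])
cv2.imwrite("pics/rod3.png",cv2.resize(c["frame"][v-60:v+60,u-60:u+60,::-1],(480,480),interpolation=2));print(u-60,v-60)
```

```text
[252.3 203.4]
192 143
```

View pics/rod3.png

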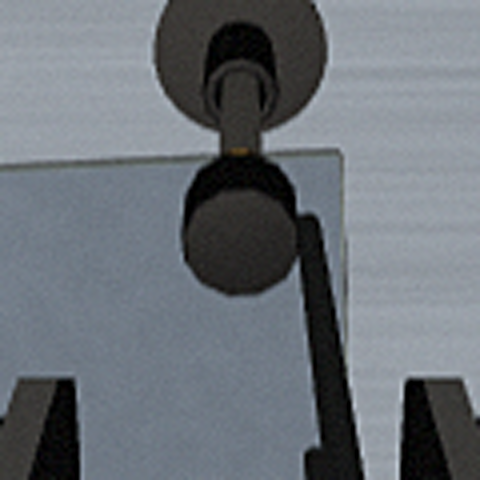

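The head disc centre at (240,242) matches the prediction to under a pixel. Descend and grip.

To row units: 0.03 m is 0.6, 0.02 m is 0.4.

>>> tcp_steps(rows="0.01,0,0.6,0,0,0\n0,0,0.6,0,0,0\n0,0,0.4,0,0,0\n0,0,0.27,0,0,0\n0,0,0,0,0,0\n0,0,0,0,0,0")

```text
time: 35.1
ee_pos: [0.4531, 0.0339, 0.1997]
tool_rot: [[-1.0, 0.001, 0.001], [0.001, 1.0, 0.0], [-0.001, 0.0, -1.0]]
wrist_force: [0.8, -0.7, 1.0]
opening: 0.501
grasp_force: 0.0
```

>>> tcp_steps(rows="0,0,0,0,0,0\n0,0,0,0,0,0\n0,0,0,0,0,0\n0,0,0,0,0,0\n0,0,0,0,0,0", jaw=0.1, grip_n=60)

```text
time: 35.6
ee_pos: [0.4533, 0.0338, 0.2]
tool_rot: [[-1.0, 0.001, 0.002], [0.001, 1.0, -0.0], [-0.002, -0.0, -1.0]]
wrist_force: [-0.1, -0.2, 8.2]
opening: 0.239
grasp_force: 58.3
```

>>> tcp_steps(rows="0,0,-0.4,0,0,0\n0,0,-0.6,0,0,0\n0,0,-0.6,0,0,0\n0,0,-0.6,0,0,0\n0,0,-0.6,0,0,0\n0,0,-0.4,0,0,0\n0,0,0,0,0,0\n0,0,0,0,0,0")

```text
time: 36.4
ee_pos: [0.4524, 0.0337, 0.3592]
tool_rot: [[-1.0, 0.001, 0.001], [0.001, 1.0, -0.0], [-0.001, -0.0, -1.0]]
wrist_force: [0.2, 0.8, -1.9]
opening: 0.24
grasp_force: 58.6
```

To row units: -0.03 m is -0.6, -0.02 m is -0.4.

>>> tcp_steps(rows="0,-0.4,-0.2,0,0,0\n0,-0.6,-0.2,0,0,0\n0,-0.6,-0.2,0,0,0\n0,-0.6,0,0,0,0\n0,-0.6,0,0,0,0\n0,-0.6,0,0,0,0\n0,-0.6,0,0,0,0\n0,-0.6,0,0,0,0\n0,-0.36,0,0,0,0\n0,0,0,0,0,0")

```text
time: 37.4
ee_pos: [0.4517, -0.2166, 0.3874]
tool_rot: [[-1.0, 0.004, -0.002], [0.004, 1.0, 0.001], [0.002, 0.001, -1.0]]
wrist_force: [-0.2, -0.4, -1.5]
opening: 0.239
grasp_force: 58.7
```

>>> tcp_steps(rows="-0.4,0,0,0,0,0\n-0.6,0,0,0,0,0\n-0.6,0,0,0,0,0\n-0.2,0,0,0,0,0\n0,0,0,0,0,0\n0,0,0,0,0,0\n0,0,0,0,0,0")

```text
time: 38.1
ee_pos: [0.5415, -0.2143, 0.3887]
tool_rot: [[-1.0, 0.001, -0.0], [0.001, 1.0, -0.0], [0.0, -0.0, -1.0]]
wrist_force: [-0.4, 0.5, -1.1]
opening: 0.238
grasp_force: 58.7
```

Run:
```python
from h import *
c=shot('wrist');keep(c,'wr');t=shot('side');keep(t,'sr');s=robot.sense();print(s["ee_pos"],s["q"].round(1))
q=proj(c,(.562,-.215,.147));p=proj(c,s["ee_pos"]-[0,0,.192]);print("rim",q,"rod end",p)
q2=proj(t,(.562,-.215,.147));p2=proj(t,s["ee_pos"]-[0,0,.192]);print("side rim",q2,"rod end",p2)
u,v=int(q[0])-40,int(q[1])-40;U,V=int(q2[0])-25,int(q2[1])-35;print(u,v,U,V)
cv2.imwrite("pics/ins.png",np.hstack([cv2.resize(c["frame"][v:v+80,u:u+80,::-1],(400,400),interpolation=2),cv2.resize(t["frame"][V:V+50,U:U+50,::-1],(400,400),interpolation=2)]))
```

```text
[ 0.54166466 -0.21442935  0.3889912 ] [ 33.5  13.4 -21.8  97.    5.3  70.5 100.4]
rim (np.float64(251.72823959372667), np.float64(184.3458051410445)) rod end (np.float64(252.3476971154378), np.float64(180.55831938516224))
side rim (np.float64(266.10906492635394), np.float64(148.68755285217725)) rod end (np.float64(272.55723245484336), np.float64(137.17020997476516))
211 144 241 113
```

View pics/ins.png

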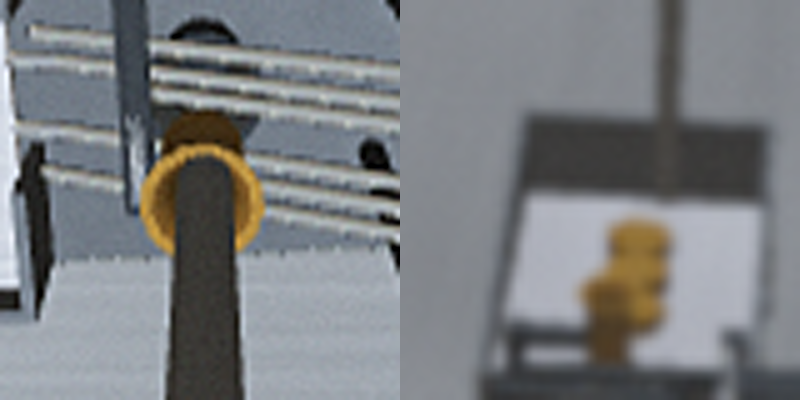

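The left panel has the rim ring centre at (202,203) and the rod tip at (205,~183). The rod hangs upright and needs about +20.6 mm in x and −0.6 mm in y.

To row units: -0.011 m is -0.22, -0.0005 m is -0.01.

>>> tcp_steps(rows="-0.22,-0.01,0,0,0,0\n-0.194,0,0,0,0,0\n0,0,0,0,0,0\n0,0,0,0,0,0\n0,0,0,0,0,0")

```text
time: 38.7
ee_pos: [0.563, -0.2148, 0.3886]
tool_rot: [[-1.0, 0.0, -0.0], [0.0, 1.0, 0.0], [0.0, 0.0, -1.0]]
wrist_force: [-0.1, -0.5, -1.4]
opening: 0.233
grasp_force: 58.7
```

Run:
```python
from h import *
c=shot('wrist');keep(c,'wr');t=shot('top');s=robot.sense();e=s["ee_pos"];print(e)
q=proj(c,(.562,-.2157,.147));p=proj(c,e-[0,0,.192]);print("rim",q,"rod end",p)
u,v=int(q[0])-40,int(q[1])-50;print(u,v)
cv2.imwrite("pics/ins2.png",cv2.resize(c["frame"][v:v+80,u:u+80,::-1],(480,480),interpolation=2))
```

```text
[ 0.5629252  -0.21479034  0.38874008]
rim (np.float64(251.43595818963072), np.float64(165.1065414767792)) rod end (np.float64(252.41895779851168), np.float64(180.2708917280447))
211 115
```

View pics/ins2.png

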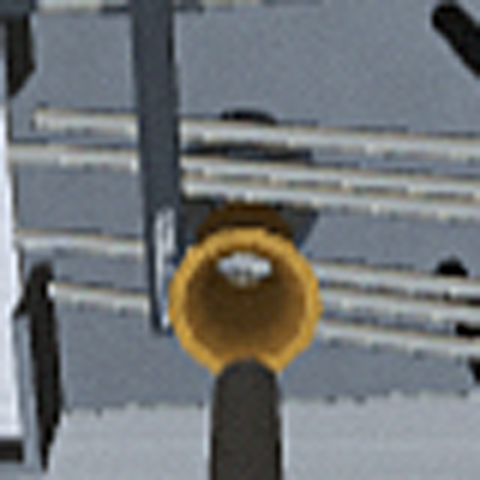

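The ring centre (245,301) matches the prediction, and the rod tip lines up in y. I trim 1 mm in x and lower gently.

To row units: 0.02 m is 0.4, 0.001 m is 0.02.

>>> tcp_steps(rows="0.02,0,0.4,0,0,0\n0,0,0.4,0,0,0\n0,0,0.2,0,0,0\n0,0,0.1,0,0,0\n0,0,0,0,0,0\n0,0,0,0,0,0")

```text
time: 39.4
ee_pos: [0.5624, -0.2148, 0.3345]
tool_rot: [[-1.0, 0.0, 0.001], [0.0, 1.0, -0.0], [-0.001, -0.0, -1.0]]
wrist_force: [0.3, -0.0, -0.8]
opening: 0.236
grasp_force: 58.7
```

>>> tcp_steps(rows="0,0,0.2,0,0,0\n0,0,0.2,0,0,0\n0,0,0,0,0,0\n0,0,0,0,0,0")

```text
time: 39.8
ee_pos: [0.562, -0.2148, 0.3134]
tool_rot: [[-1.0, 0.0, -0.001], [0.0, 1.0, 0.0], [0.001, 0.0, -1.0]]
wrist_force: [0.4, -0.1, -0.6]
opening: 0.235
grasp_force: 58.7
```

To row units: 0.015 m is 0.3, 0.01 m is 0.2.

>>> tcp_steps(rows="0,0,0.3,0,0,0\n0,0,0.3,0,0,0\n0,0,0.2,0,0,0\n0,0,0,0,0,0\n0,0,0,0,0,0")

```text
time: 40.3
ee_pos: [0.5621, -0.2147, 0.2735]
tool_rot: [[-1.0, 0.0, -0.001], [0.0, 1.0, 0.0], [0.001, 0.0, -1.0]]
wrist_force: [1.1, -0.2, -1.0]
opening: 0.233
grasp_force: 58.7
```

>>> tcp_steps(rows="0,0,0.3,0,0,0\n0,0,0.3,0,0,0\n0,0,0.12,0,0,0\n0,0,0,0,0,0\n0,0,0,0,0,0")

```text
time: 40.8
ee_pos: [0.5622, -0.2147, 0.2377]
tool_rot: [[-1.0, 0.0, -0.0], [0.0, 1.0, 0.0], [0.0, 0.0, -1.0]]
wrist_force: [-0.5, -0.5, -0.8]
opening: 0.24
grasp_force: 58.7
```

To row units: 0.004 m is 0.08.

>>> tcp_steps(rows="0,0,0.08,0,0,0\n0,0,0,0,0,0\n0,0,0,0,0,0")

```text
time: 41.1
ee_pos: [0.5622, -0.2148, 0.2339]
tool_rot: [[-1.0, 0.0, 0.0], [0.0, 1.0, -0.0], [-0.0, -0.0, -1.0]]
wrist_force: [-0.0, 0.3, -0.2]
opening: 0.237
grasp_force: 58.7
```

>>> tcp_steps(rows="0,0,0,0,0,0\n0,0,0,0,0,0\n0,0,0,0,0,0\n0,0,0,0,0,0\n0,0,-0.4,0,0,0\n0,0,-0.6,0,0,0\n0,0,-0.6,0,0,0\n0,0,-0.6,0,0,0\n0,0,-0.4,0,0,0\n0.8,0,0,0,0,0", jaw=0.5)

```text
time: 42.1
ee_pos: [0.5253, -0.2141, 0.3663]
tool_rot: [[-1.0, -0.002, 0.005], [-0.002, 1.0, -0.0], [-0.005, -0.0, -1.0]]
wrist_force: [0.4, 0.9, -0.7]
opening: 0.497
grasp_force: 0.0
```

>>> tcp_steps(rows="0.6,0,0,0,0,0\n0,0.8,-0.4,0,0,0\n0,0.8,-0.4,0,0,0\n0,0.8,-0.4,0,0,0\n0,0.8,-0.4,0,0,0\n0,0.8,0,0,0,0\n0,0.8,0,0,0,0\n0,0,0,0,0,0\n0,0,0,0,0,0")

```text
time: 43.0
ee_pos: [0.492, 0.026, 0.4439]
tool_rot: [[-1.0, -0.002, 0.0], [-0.002, 1.0, -0.0], [-0.0, -0.0, -1.0]]
wrist_force: [0.6, -1.0, -0.3]
opening: 0.501
grasp_force: 0.0
```

Run:
```python
from h import *
t=shot('top');s=shot('side')
cv2.imwrite("pics/fin.png",np.hstack([cv2.resize(t["frame"][160:270,330:450,::-1],(440,403),interpolation=2),cv2.resize(s["frame"][110:200,240:320,::-1],(358,403),interpolation=2)]))
print("caps",[ (plane(t,*p,.03).round(3).tolist(),st[4]) for p,st in blobs(t,(10,90,40),(30,255,255),(330,170,450,240),15)])
for h in(.187,.147): print(h,np.round(proj(t,(.5615,-.2155,h)),1),np.round(proj(s,(.5615,-.2155,h)),1))
print("black head",blobs(t,(0,0,0),(180,255,60),(352,180,378,205)),blobs(s,(0,0,0),(180,255,60),(255,125,280,160)))
```

```text
caps [([0.578, -0.238, 0.03], 41), ([0.567, -0.379, 0.03], 220)]
0.187 [367.8 194.4] [266.5 138.9]
0.147 [364.2 197.3] [266.3 148.6]
black head [([368.2, 193.7], [363, 184, 10, 17, 82]), ([355.9, 190.0], [352, 186, 8, 8, 33]), ([357.4, 201.4], [355, 201, 5, 2, 8])] [([269.9, 131.6], [257, 125, 23, 12, 138]), ([267.5, 142.5], [266, 139, 4, 8, 28])]
```

View pics/fin.png

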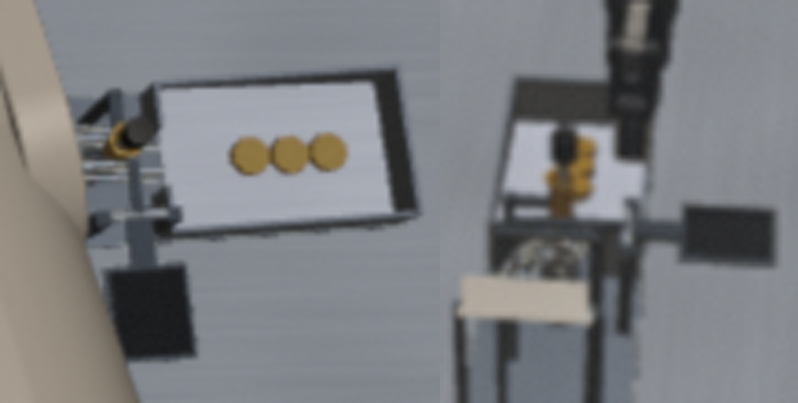

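The rod's head top is at the fully-down position (side view predicted row 138.9, seen about 138.5). The three caps lie brass side up in the tray, the treadle is up, and the robot is clear.

```bash
python3 -c "
from cell import robot
print(robot.job_done())"
```

```text
the job is handed in; nothing more can be done
None
```

I handed the job in after about 43 s of robot time. In the last pictures the three caps on the sheet lie closed side up in the tray, the gauge rod stands fully down in its tube, and the treadle is back up. I did not go near the jar, can or carton, and the hand-in returned no verdict.

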